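# Slide the spray can into its cubby and push the flap shut

## Robot

A 7-joint arm with a two-finger parallel gripper is mounted at the origin on a cart in front of the work surface, level with it; the furniture and walls round the work are solid. World frame = base frame: x ahead of the robot, y to its left, z up, the work surface at z = 0. Lengths are in mm, angles in rad, forces in N, time in s.
With the tool pointing down it reaches from about 400 to 875 mm from the base axis. Payload 4.4 kg.
Tool frame: the origin (TCP) lies between the finger pads; the fingertips stand 11 mm ahead of it and the grasp point (between the pads) lies 8 mm behind it; y points along the fingers, x is the direction in which the jaws open and shut, and the axes are right-handed (so a half turn about y gives the same grasp; the last joint's range is limited). The gripper opens to 85 mm and grips with 20 to 120 N. Pads are 22 mm wide; open, the fingers measure 114 mm over their backs; the gripper's body (76 mm by 85 mm) begins 54 mm behind the grasp point. The pads swing forward as they close: fully open they stand 13 mm farther back than shut.
Start: joints at [-1.197, 0.628, 0.038, 1.517, -0.027, 0.996, -0.02], TCP at [276.722, 588.169, 242.313] pointing down, gripper open.
Joint ranges: [-3.06, 3.06], [-0.37, 2.12], [-1.25, 1.32], [0.18, 2.47], [-1.1, 4.24], [0.23, 1.98], [-2.94, 2.94]. Speed limits (rad/s): [2.57, 2.57, 3.14, 3.14, 3.14, 3.14, 3.14].

## Interface

Orientations are given as [roll, pitch, yaw] about the fixed x, y, z axes, in that order (R = Rz(yaw) Ry(pitch) Rx(roll)).
In Python, from cell import * gives the robot as it stands.
- The arm moves only by the shell command python3 -m jog 'ROWS'. ROWS is JSON, a list of rows, each an object of numbers: "x", "y", "z": the shift along the tool's x, y, z in mm; "ax", "ay", "az": the turn, a rotation vector about the tool's x, y, z in rad; "grip": the finger opening in mm, from 0 to 85.4. In form: [{"x": .., "y": .., "z": .., "ax": .., "ay": .., "az": .., "grip": ..}, ...]. A call has 1 to 5 rows; each row is the pose to reach, as a shift and turn from the pose commanded when the call began, along the tool's axes at that moment; what a row does not reach only later rows make up. A row lasts 1/10 s, in which the tool goes at most 50 mm and 8.59 degrees, less where a joint would pass 70% of its speed; a pose out of reach is approached as far as the arm can. A call with a gripper value outside its range is refused whole. The fingers move at their own pace and stop on an object; the grip force is fixed at half the most. Time passes only in rows, so rows that repeat a pose let the fingers close. It gives the time, the measured TCP pose, the force and the opening at its end, in the units of the state.
- read_state(): the state, without advancing time (a new reading comes with each control period).
- get_image(name): name is "side" or "top" or "wrist"; returns a dict with "color" (384x512x3 uint8, red, green, blue), "vfov" (degrees; the focal length in pixels is half the picture's height over the tangent of half this angle, whatever the lens; pixels are square), "cx", "cy" (the principal point, pixels), "camera_from_world" (4x4, takes a point from world to camera coordinates). Camera axes: x right, y down, z forward; pixel columns grow to the right and rows downward; lengths in mm; the calibration is good to about 2 mm. A picture is of the moment at which its call begins. There is no depth.
- finish_job(): hands the job in, once; it reports no verdict.
The state is a dict: "clock": time; "qpos": joint angles; "qd": joint speeds; "tau": joint torques, N m; "eef_pos": TCP position; "tool_rot": TCP orientation; "force": force on the tool from outside, world axes, zero at the start; "torque": the same for the moment, N m; "width": finger opening in mm.
Only numpy, scipy, OpenCV 4.12 (cv2) and the standard library are available. Lean on these libraries where they do the work, as an engineer would, in place of code of your own. Each camera call takes 0.05 s, during which the arm holds its last target.

## Task

Put the spray can away in the plywood cubby without picking it up: with the fingertips low on its side, push it along the bench so that it slides upright, until it stands fully inside, close to the back board. Then push the raised front flap down until it is fully shut. Do not lift or tip the can, and leave everything else standing where it is.

Things in the scene. Friction and masses are not known exactly. Their poses are not given: they have to be found in the camera images.
- spray_can: Aerosol can with a black cap: 65 mm round, 197 mm tall, stands upright on the bench, 0.25 to 0.45 kg. Origin: centre of its underside, z up. Its friction on the bench is 0.48 to 0.72, so pushed below about 35 mm it slides; pushed higher than about 45 mm it may tip.
- stall: Tall narrow plywood cubby fixed to the bench, open in front, no floor or sill. Origin: point on the bench where the can's centre stands when home. x points into the cubby (the way to push the can), y to its left, z up. Inside 78 mm wide (y -39 to +39 mm), back board at x = +34 mm; side boards 15 mm thick, so 108 mm wide and 89 mm deep outside.
- mouth (a point): Centre of the cubby's mouth on the bench, in its front face (x = -40 mm in the cubby's frame), axes as the cubby's. The roof is 216 mm above the bench inside and 231 mm outside: the can fits under it but cannot be lowered in. The flap can shut only if the can's centre is no more than about 9 mm short of the home point.
- flap (a joint): Front flap, a plywood board 108 mm wide and 9 mm thick, hinged along the roof's front edge; 94 mm from hinge to free edge. Value in rad: 0 = shut (hangs down against the front face and covers the upper part of the mouth), 1.57 = sticks straight out level, more = raised further. The hinge is stiff (0.06 N m) and stays where it is left; a push of 1 to 2 N near the free edge moves it.
- flap_hinge (a point): Middle of the flap's hinge line, 230 mm above the bench, at x = -45.5 mm in the cubby's frame, axes as the cubby's; the hinge line runs along y.
- flap_edge (a point): Middle of the flap's free edge, on its outer face (the face to push: it looks up when the flap is level, and away from the cubby when shut). 94 mm from the hinge line along the flap; when shut it lies 136 mm above the bench.
- glue_bottle: Bystander: wood glue bottle with a pointed nozzle, 40x60x207 mm, upright at the back of the bench; origin at the centre of its underside. A wire wall shelf hangs 600 mm above the bench over everything beyond x = 0.58 m: keep the arm clear of it.
- sample_tin: Bystander: small paint tester tin, 66 mm round, 85 mm tall, upright; origin at the centre of its underside.
- white_box: Bystander: upright white carton, 63x59x128 mm, left of the cubby; origin at the centre of its underside.
- screw_jar: Bystander: glass jar of screws with a screw lid, 62 mm round, 93 mm tall, behind the cubby; origin at the centre of its underside.
- black_tape: Bystander: roll of black tape, 65 mm round, 18 mm high, lying flat on the cubby's roof, its top 249 mm above the bench; origin at the centre of its underside.
There are look-alikes about, which are no part of the job. Of the things that look like the stall, the larger one is meant. Leave any purple look-alike of the spray_can alone.

How it is judged (in metres and radians):
On the way, in this order (a step that is already met when the one before it is completed fails the run):
1. the can stands upright and fully inside the cubby, the flap still raised (x of spray_can in the frame of stall between -0.012 and 0.01 m and y of spray_can in the frame of stall between -0.015 and 0.015 m and angle between spray_can's own z axis and vertical below 0.06 rad and value of joint flap above 1 rad), for 0.2 s.
2. the flap is pushed shut (value of joint flap below 0.08 rad), for 0.2 s.
At the end, for the whole second after the job is handed in: The can stands upright (within 0.06 rad) and at rest on the bench inside the cubby, its centre at most 14 mm short of the home point, and the flap is shut to within 0.08 rad (x of spray_can in the frame of stall between -0.014 and 0.01 m and y of spray_can in the frame of stall between -0.015 and 0.015 m and angle between spray_can's own z axis and vertical below 0.06 rad and height (world z) of spray_can below 0.006 m and linear speed of spray_can below 0.02 m/s and value of joint flap below 0.08 rad); the robot touches nothing.
It fails at once if the can is tipped by more than 0.2 rad (angle between spray_can's own z axis and vertical above 0.2 rad).
It fails at once if the can is lifted off the bench (height (world z) of spray_can above 0.009 m).
It fails at once if a bystander (glue bottle, small tin, white carton, screw jar or the tape on the roof) is shifted by more than 20 mm (distance of any of glue_bottle, sample_tin, white_box, screw_jar, black_tape from where it was at the start of the episode above 0.02 m).
It also fails if it takes over 72 s, if anything falls off the work surface, if the arm or the gripper's body presses on something with over 40 N, if the wrist force passes 120 N, or if a joint passes its speed limit or range.

## Working session

There is one attempt and no reset: what is moved stays moved. The work goes in short steps, Python scripts to look and compute and a shell command to move; the robot and the scene stay as the last step left them, time stands still between calls to the robot, and variables do not carry over. Pictures are saved under pics/ and viewed, and the job is handed in when it is done.

```bash
mkdir -p pics; ls; cat > h.py <<'E'
from cell import *
import numpy as np, cv2
from scipy.spatial.transform import Rotation as R
def K(im):
    f=im["color"].shape[0]/2/np.tan(np.radians(im["vfov"])/2); return f,im["cx"],im["cy"]
def ray(im,u,v):
    f,cx,cy=K(im); T=np.array(im["camera_from_world"]); d=T[:3,:3].T@np.array([(u-cx)/f,(v-cy)/f,1]); o=-T[:3,:3].T@T[:3,3]; return o,d/np.linalg.norm(d)
def onz(im,u,v,z=0):
    o,d=ray(im,u,v); return o+d*(z-o[2])/d[2]
def proj(im,p):
    f,cx,cy=K(im); T=np.array(im["camera_from_world"]); c=T[:3,:3]@np.array(p,float)+T[:3,3]; return np.array([cx+f*c[0]/c[2],cy+f*c[1]/c[2]])
def tri(a,b):
    (o1,d1),(o2,d2)=a,b
    A=np.array([d1,-d2]).T; s=np.linalg.lstsq(A,o2-o1,rcond=None)[0]
    p,q=o1+s[0]*d1,o2+s[1]*d2; return (p+q)/2,np.linalg.norm(p-q)
def save(im,name,box=None,s=1):
    c=im["color"][:,:,::-1]
    if box: c=c[box[1]:box[3],box[0]:box[2]]
    cv2.imwrite("pics/"+name,cv2.resize(np.ascontiguousarray(c),None,fx=s,fy=s,interpolation=cv2.INTER_CUBIC))
E
python3 - <<'E'
from h import *
import pickle
ims={}
for n in("side","top","wrist"):
    im=get_image(n); ims[n]=im; save(im,n+"0.png",s=1.5); o,_=ray(im,0,0); print(n,o.round(),im["vfov"],im["cx"],im["cy"])
pickle.dump(ims,open("ims0.pkl","wb"))
s=read_state();print(s)
E
```

```text
pics
side [ 451. -705.  772.] 52.0016195730932 252.86378440992397 192.44135609419334
top [ -41. -177.  944.] 49.90369045512526 258.4772304787499 192.4068544548583
wrist [204. 623. 374.] 59.28773336846606 251.5585009150521 195.3785330500207
{'clock': 0.15, 'qpos': array([-1.19680021,  0.62918947,  0.03843248,  1.51811417, -0.02702557,
        0.99630981, -0.02002685]), 'qd': array([ 0.0021704 , -0.00194134, -0.00111793, -0.0032388 , -0.00040799,
       -0.00046785,  0.00132501]), 'tau': array([ 3.71707109e-03, -5.63798046e+01,  1.22790836e+00, -1.93653345e+01,
        1.09234612e-02,  7.33028428e-03,  3.15650209e-05]), 'eef_pos': array([276.50218264, 587.75430671, 241.57158249]), 'tool_rot': array([-1.57077563e+00,  1.50397388e-03,  1.13097288e+00]), 'force': array([ 0.351532  , -0.359313  , -0.03435929]), 'torque': array([ 0.04207437, -0.0167783 , -0.00358406]), 'width': 85.42178783578038}
```

View pics/side0.png

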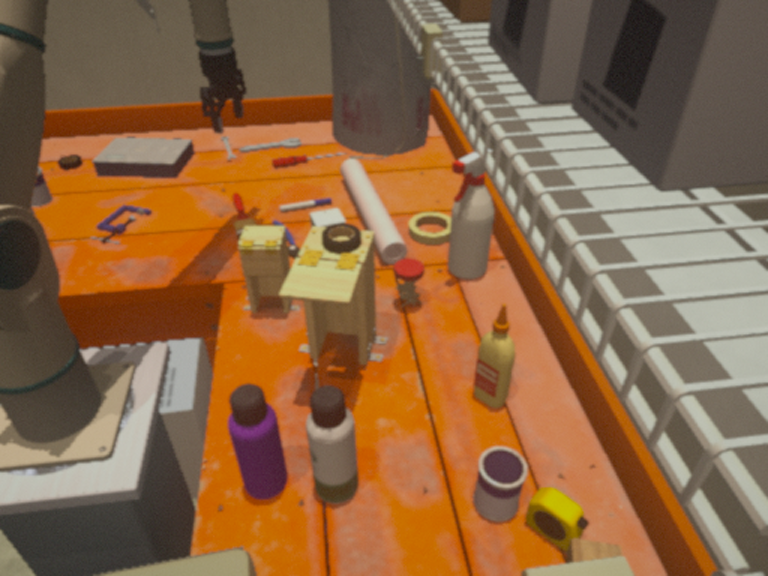

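View pics/top0.png

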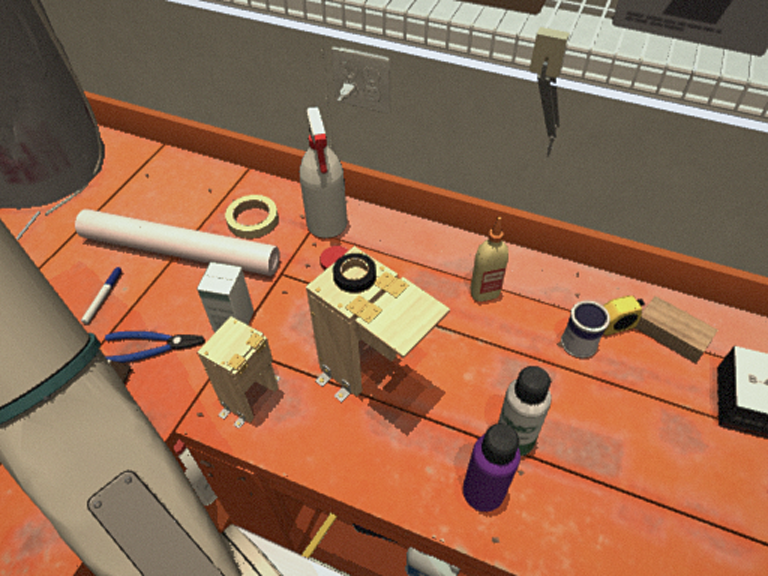

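View pics/wrist0.png

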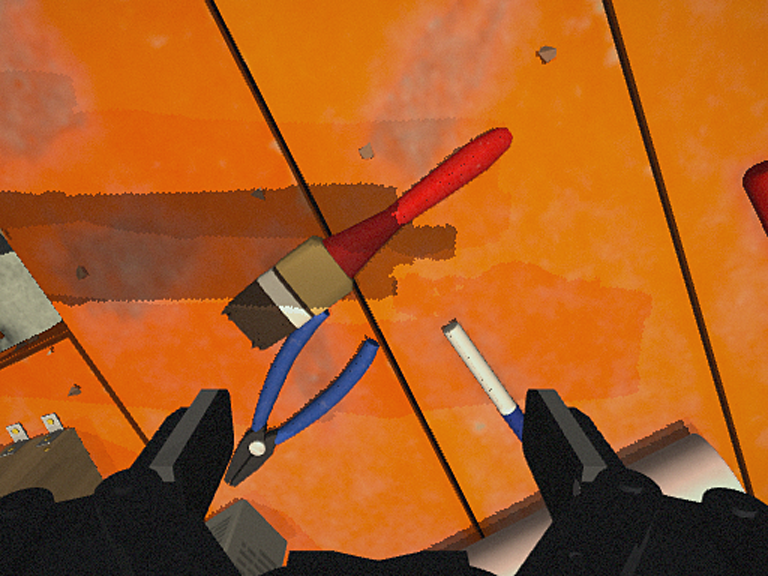

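```bash
python3 - <<'E'
from h import *
import pickle
ims=pickle.load(open("ims0.pkl","rb"))
save(ims["top"],"t1.png",(190,150,390,350),4)
save(ims["side"],"s1.png",(150,130,270,350),2.7)
save(ims["side"],"s1.png",(140,130,270,250),6)
E
```

```text
(no output)
```

View pics/t1.png

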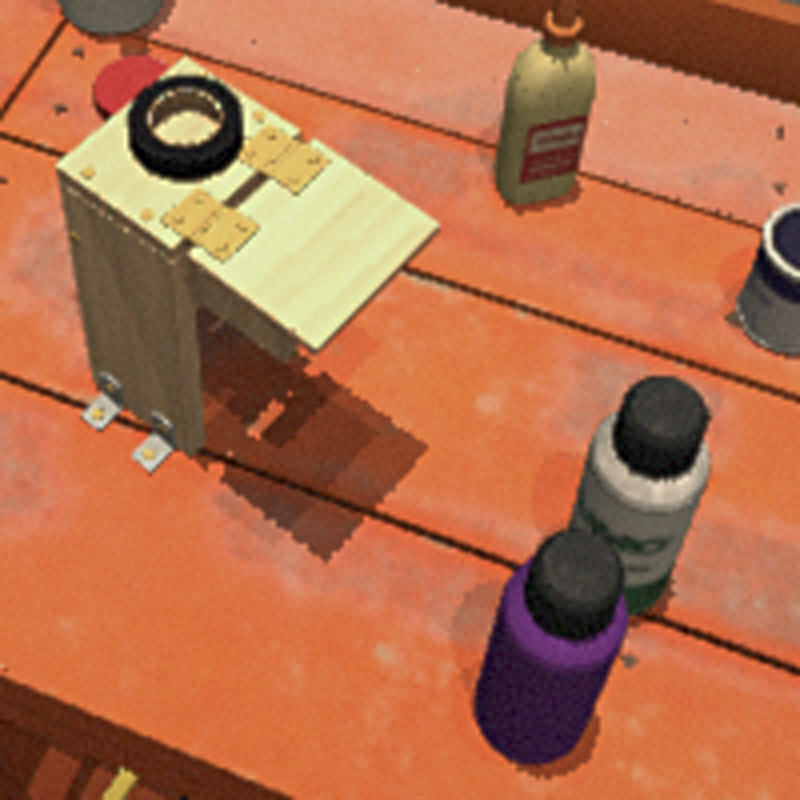

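View pics/s1.png

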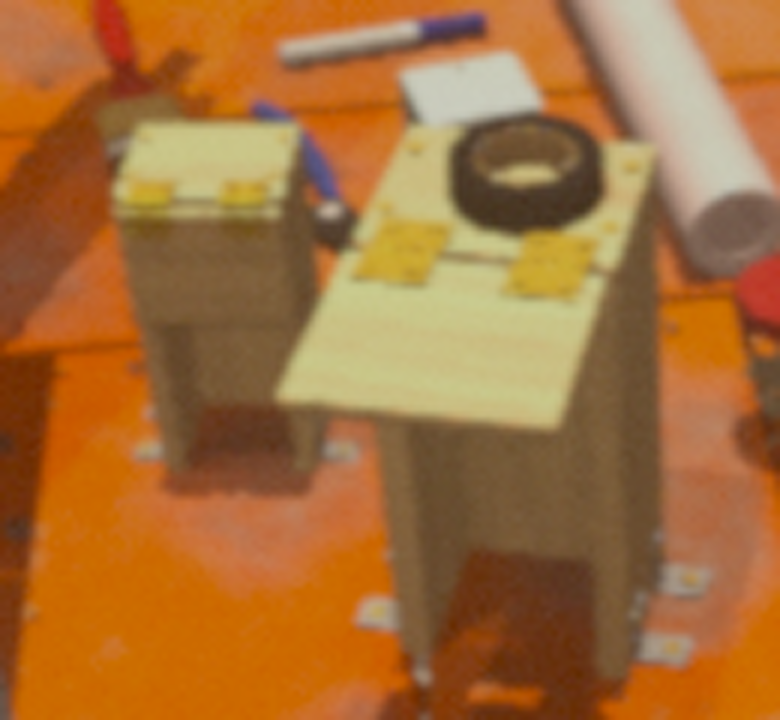

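```bash
python3 - <<'E'
from h import *
import pickle
ims=pickle.load(open("ims0.pkl","rb"));t,s=ims["top"],ims["side"]
T=lambda U,V:((U+.5)/4-.5+190,(V+.5)/4-.5+150)
S=lambda U,V:((U+.5)/6-.5+140,(V+.5)/6-.5+130)
pr={"backnear":(T(60,167),S(415,125)),"backfar":(T(185,58),S(657,143)),"edgenear":(T(318,348),S(278,400)),"edgefar":(T(440,225),S(560,430))}
for k,(a,b) in pr.items():
    p,e=tri(ray(t,*a),ray(s,*b)); print(k,p.round(1),round(e,1), onz(t,*a,231).round(), onz(s,*b,231).round())
print("front bottom near",onz(t,*T(200,455)).round(),onz(s,*S(425,683)).round())
print("front bottom far",onz(s,*S(613,682)).round())
E
```

```text
backnear [442.3 158.3 231.2] 4.7 [440. 157. 231.] [444. 162. 231.]
backfar [542.6 127.8 232.1] 4.7 [541. 127. 231.] [545. 133. 231.]
edgenear [385.8 -18.6 230.1] 1.2 [385. -19. 231.] [386. -19. 231.]
edgefar [486.  -49.6 228.5] 3.3 [482. -51. 231.] [487. -51. 231.]
front bottom near [418.  72.   0.] [426.  58.   0.]
front bottom far [510.  47.   0.]
```

```bash
python3 - <<'E'
from h import *
import pickle
ims=pickle.load(open("ims0.pkl","rb"))
save(ims["side"],"s2.png",(140,245,250,345),7)
save(ims["top"],"t2.png",(300,230,390,350),6)
E
```

```text
(no output)
```

View pics/s2.png

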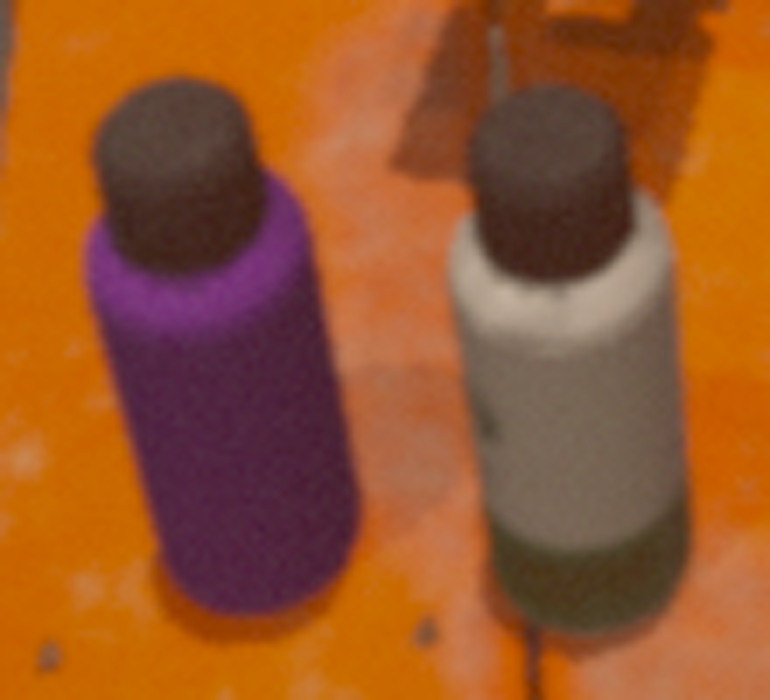

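View pics/t2.png

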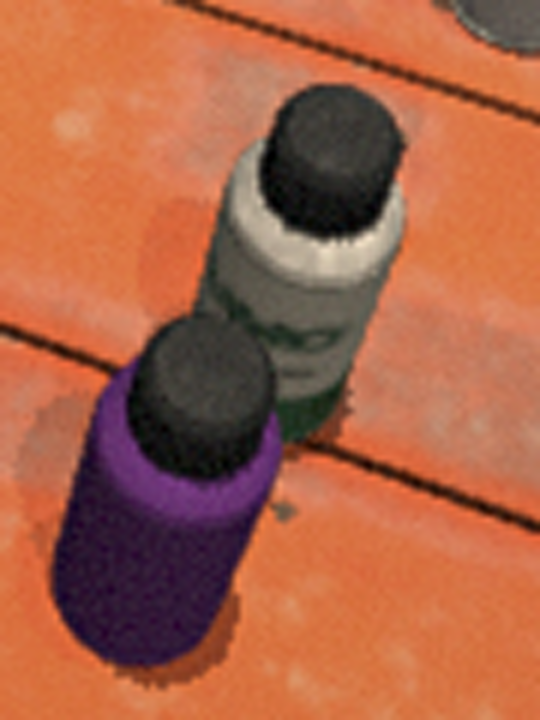

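```bash
python3 - <<'E'
from h import *
import pickle
ims=pickle.load(open("ims0.pkl","rb"));t,s=ims["top"],ims["side"]
T=lambda U,V:((U+.5)/6-.5+300,(V+.5)/6-.5+230)
S=lambda U,V:((U+.5)/7-.5+140,(V+.5)/7-.5+245)
def base(im,uv,r=32.5):
    p=onz(im,*uv,0); o,_=ray(im,*uv); d=p-o;d[2]=0; d/=np.linalg.norm(d); return p+r*d
print("base side",base(s,S(593,632)).round(1))
print("purple base side",base(s,S(247,614)).round(1),"top",base(t,T(135,667)).round(1))
print("cap z197 side",onz(s,*S(547,135),197).round(1),"top",onz(t,*T(335,140),197).round(1), tri(ray(s,*S(547,135)),ray(t,*T(335,140))))
# silhouette mid at z~100 : side edges left/right body at row
for im,a,b,z in((s,S(468,380),S(682,380),None),):
    # axis plane: bisector of tangents
    o,d1=ray(im,*a);_,d2=ray(im,*b); d1=d1[:2]/np.linalg.norm(d1[:2]);d2=d2[:2]/np.linalg.norm(d2[:2])
    m=d1+d2;m/=np.linalg.norm(m);h=np.arccos(d1@d2)/2;D=32.5/np.sin(h);print("tangent",(o[:2]+m*D).round(1))
# other objects near path
print("tin/glue etc approx top", onz(t,580/1.5,345/1.5).round(),"glue",onz(t,487/1.5,297/1.5).round(),"whitebox base",onz(t,215/1.5,330/1.5).round())
c=np.array([473.,-205]); 
E
```

```text
base side [ 442.6 -189.6    0. ]
purple base side [ 329.2 -169.6   -0. ] top [ 342.  -182.9    0. ]
cap z197 side [ 443.6 -193.2  197. ] top [ 436.3 -191.5  197. ] (array([ 441.92256566, -190.48485524,  191.69508567]), np.float64(4.353660799149814))
tangent [ 444.8 -178.2]
tin/glue etc approx top [ 665. -256.    0.] glue [706. -68.   0.] whitebox base [440. 376.   0.]
```

```bash
cat >> h.py <<'E'
def plan(pos,Rt,sc=1):
    s=read_state(); R0=R.from_euler("xyz",s["tool_rot"]); d=R0.inv().apply(np.array(pos)-s["eef_pos"]); w=(R0.inv()*Rt).as_rotvec()
    print("shift",(d*sc).round(1),"rot",(w*sc).round(3),"| now",s["eef_pos"].round(1),"q",s["qpos"].round(2),"t",round(s["clock"],1),"F",s["force"].round(1),"w",round(s["width"],1))
YAW=np.radians(72.5); XS=np.array([np.cos(YAW),np.sin(YAW),0]); YS=np.array([-np.sin(YAW),np.cos(YAW),0]); HOME=np.array([477.8,97.6,0])
def W(x,y,z): return HOME+x*XS+y*YS+np.array([0,0,z])
def toS(p): d=np.array(p)-HOME; return np.array([d@XS,d@YS,d[2]])
def ori(a,flip=1,yaw=YAW):  # tool y forward along yaw and down by a deg ; tool x = flip*left
    a=np.radians(a); f=np.array([np.cos(yaw),np.sin(yaw),0]); y=f*np.cos(a)-np.array([0,0,np.sin(a)]); x=flip*np.array([-f[1],f[0],0]); return R.from_matrix(np.array([x,y,np.cross(x,y)]).T)
E
python3 - <<'E'
from h import *
import pickle
ims=pickle.load(open("ims0.pkl","rb"));t,s=ims["top"],ims["side"]
for z in(0,60,150): print(z,[onz(s,u/1.5,v/1.5,z).round() for u,v in((250,550),(525,570),(625,555))],onz(t,720/1.5,425/1.5,z).round(),onz(t,735/1.5,350/1.5,z).round())
for n in("side","top"):
    for p in (W(-45.5,54,230),W(0,0,0),W(-40,39,0)): print(n,proj(ims[n],p).round(1)*1.5)
R0=R.from_euler("xyz",read_state()["tool_rot"])
for f in(1,-1): print(f,(R0.inv()*ori(40,f)).as_rotvec(),(R0.inv()*ori(90,f)).as_rotvec())
plan([460,60,330],R.from_euler("xyz",[-np.pi/2,0,0.1]))
E
```

```text
0 [array([ 322., -278.,    0.]), array([ 681., -354.,    0.]), array([ 820., -352.,    0.])] [ 596. -502.    0.] [ 761. -516.    0.]
60 [array([ 332., -311.,   60.]), array([ 664., -381.,   60.]), array([ 791., -380.,   60.])] [ 555. -482.   60.] [ 710. -494.   60.]
150 [array([ 347., -361.,  150.]), array([ 637., -422.,  150.]), array([ 748., -421.,  150.])] [ 494. -451.  150.] [ 633. -462.  150.]
side [295.8 258.3]
side [342.6  347.25]
side [316.95 359.85]
top [352.35 319.5 ]
top [360.15 362.7 ]
top [362.4 390.3]
1 [-0.64692381 -1.58409405 -0.73992296] [-1.29769541e-03 -1.70518681e+00 -1.10293262e-03]
-1 [ 0.71478711  1.33716221 -0.62494723] [ 1.06315275e-03  1.43640519e+00 -1.25089097e-03]
shift [-399.5  -87.8 -390.7] rot [ 1.000e-03  1.031e+00 -1.000e-03] | now [276.5 587.8 241.6] q [-1.2   0.63  0.04  1.52 -0.03  1.   -0.02] t 0.1 F [ 0.4 -0.4 -0. ] w 85.4
```

```bash
python3 - <<'E'
from h import *
import pickle
ims=pickle.load(open("ims0.pkl","rb"));t,s=ims["top"],ims["side"]
save(s,"s3.png",(0,300,512,384),1.56)
for p in((322,-278,0),(347,-361,150),(400,-500,100),(360,-452,200),(350,-420,250)): print(p,proj(t,p).round()*1.5,proj(s,p).round()*1.5)
for v in (400,500,570): print(onz(t,767/1.5,v/1.5).round())
E
```

```text
(322, -278, 0) [547.5 528. ] [250.5 550.5]
(347, -361, 150) [637.5 498. ] [250.5 550.5]
(400, -500, 100) [738.  514.5] [307.5 706.5]
(360, -452, 200) [730.5 501. ] [252. 615.]
(350, -420, 250) [718.5 483. ] [234.  556.5]
[ 675. -572.    0.]
[ 492. -578.    0.]
[ 385. -581.    0.]
```

View pics/s3.png

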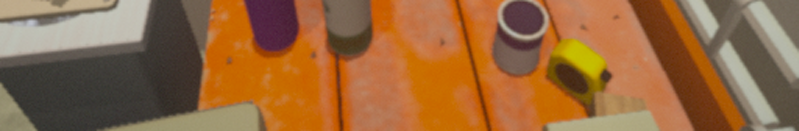

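```bash
python3 -m jog '[{"x":0,"y":-50,"z":0,"grip":36},{"x":0,"y":-95,"z":0,"grip":36},{"x":-20,"y":-95,"z":-50,"ay":0.15,"grip":36},{"x":-60,"y":-95,"z":-90,"ay":0.3,"grip":36},{"x":-90,"y":-95,"z":-130,"ay":0.4,"grip":36}]'
python3 - <<'E'
from h import *
plan([450,60,340],ori(90,-1,np.radians(95)))
E
```

```text
shift [-403.8  -97.8 -381.7] rot [ 1.000e-03  1.044e+00 -1.000e-03] | now [276.5 587.8 241.6] q [-1.2   0.63  0.04  1.52 -0.03  1.   -0.02] t 0.1 F [ 0.4 -0.4 -0. ] w 85.4$[0]: bad value
```

```bash
python3 -m jog '[{"x":0,"y":-50,"z":0,"ax":0,"ay":0,"az":0,"grip":36},{"x":0,"y":-95,"z":0,"ax":0,"ay":0,"az":0,"grip":36},{"x":-20,"y":-95,"z":-50,"ax":0,"ay":0.15,"az":0,"grip":36},{"x":-60,"y":-95,"z":-90,"ax":0,"ay":0.3,"az":0,"grip":36},{"x":-90,"y":-95,"z":-130,"ax":0,"ay":0.4,"az":0,"grip":36}]'
python3 - <<'E'
from h import *
plan([450,60,340],ori(90,-1,np.radians(95)))
E
```

```text
clock: 0.65
eef_pos: [351.8, 458.6, 337.2]
tool_rot: [-1.571, 0.0, 0.726]
force: [0.6, 0.2, 0.3]
width: 35.9
shift [-191.4   -2.7 -363.2] rot [ 0.     0.639 -0.   ] | now [351.8 458.6 337.2] q [-1.07  0.44  0.16  1.6  -0.08  1.12 -0.16] t 0.7 F [0.6 0.2 0.3] w 35.9
```

```bash
python3 -m jog '[{"x":-25,"y":0,"z":-43,"ax":0,"ay":0.12,"az":0,"grip":36},{"x":-50,"y":0,"z":-86,"ax":0,"ay":0.24,"az":0,"grip":36},{"x":-75,"y":-2,"z":-130,"ax":0,"ay":0.36,"az":0,"grip":36},{"x":-98,"y":-2,"z":-173,"ax":0,"ay":0.48,"az":0,"grip":36},{"x":-120,"y":-2,"z":-215,"ax":0,"ay":0.6,"az":0,"grip":36}]'
python3 - <<'E'
from h import *
plan([440,-60,340],ori(90,-1,np.radians(80)))
E
```

```text
clock: 1.15
eef_pos: [405.6, 217.9, 339.4]
tool_rot: [-1.571, -0.0, 0.126]
force: [1.3, -0.2, -0.1]
width: 36.2
shift [  -0.8   -0.7 -280.1] rot [-0.   0.3  0. ] | now [405.6 217.9 339.4] q [-0.85  0.25  0.37  1.89 -0.11  1.02 -0.3 ] t 1.1 F [ 1.3 -0.2 -0.1] w 36.2
```

```bash
python3 -m jog '[{"x":0,"y":0,"z":-50,"ax":0,"ay":0.07,"az":0,"grip":36},{"x":0,"y":0,"z":-100,"ax":0,"ay":0.14,"az":0,"grip":36},{"x":0,"y":0,"z":-150,"ax":0,"ay":0.21,"az":0,"grip":36},{"x":0,"y":0,"z":-200,"ax":0,"ay":0.28,"az":0,"grip":36},{"x":0,"y":0,"z":-250,"ax":0,"ay":0.35,"az":0,"grip":36}]'
python3 - <<'E'
from h import *
plan([425,-300,340],ori(90,-1))
plan([425,-300,330],ori(70,-1))
E
```

```text
clock: 1.65
eef_pos: [438.1, -29.5, 339.4]
tool_rot: [-1.57, -0.0, -0.221]
force: [0.5, 0.7, 0.3]
width: 36.1
shift [  46.6   -0.7 -266.8] rot [-0.001  0.084  0.   ] | now [438.1 -29.5 339.4] q [-0.46  0.24  0.58  1.94 -0.15  1.01 -0.03] t 1.6 F [0.5 0.7 0.3] w 36.1
shift [  46.6    9.3 -266.8] rot [ 0.348  0.083 -0.014] | now [438.1 -29.5 339.4] q [-0.46  0.24  0.58  1.94 -0.15  1.01 -0.03] t 1.6 F [0.5 0.7 0.3] w 36.1
```

```bash
python3 -m jog '[{"x":9,"y":0,"z":-50,"ax":0,"ay":0.02,"az":0,"grip":36},{"x":18,"y":0,"z":-100,"ax":0.1,"ay":0.04,"az":0,"grip":36},{"x":27,"y":0,"z":-150,"ax":0.2,"ay":0.06,"az":0,"grip":36},{"x":36,"y":0,"z":-200,"ax":0.3,"ay":0.08,"az":0,"grip":36},{"x":45,"y":0,"z":-250,"ax":0.4,"ay":0.08,"az":0,"grip":36}]'
python3 - <<'E'
from h import *
plan(W(-400,-60,300),ori(45,-1))
E
```

```text
clock: 2.15
eef_pos: [429.1, -265.7, 340.0]
tool_rot: [-1.166, 0.013, -0.295]
force: [2.0, -0.1, 0.3]
width: 36.6
shift [ -2.7  21.5 -51.5] rot [ 0.38   0.001 -0.016] | now [ 429.1 -265.7  340. ] q [ 0.36  0.47  0.58  1.7  -0.58  1.36  0.84] t 2.1 F [ 2.  -0.1  0.3] w 36.6
```

```bash
python3 -m jog '[{"x":-1,"y":5,"z":-12,"ax":0.1,"ay":0,"az":0,"grip":36},{"x":-2,"y":10,"z":-25,"ax":0.2,"ay":0,"az":-0.01,"grip":36},{"x":-3,"y":15,"z":-40,"ax":0.3,"ay":0,"az":-0.015,"grip":36},{"x":-3,"y":21,"z":-51,"ax":0.38,"ay":0,"az":-0.016,"grip":36},{"x":-3,"y":21,"z":-51,"ax":0.38,"ay":0,"az":-0.016,"grip":36}]'
python3 - <<'E'
from h import *
plan(W(-400,-60,150),ori(42,-1))
im=get_image("side");save(im,"s4.png",s=1.5)
im=get_image("top");save(im,"t4.png",s=1.5)
E
```

```text
clock: 2.65
eef_pos: [411.5, -303.1, 296.6]
tool_rot: [-0.79, 0.009, -0.311]
force: [-1.1, 0.6, -0.0]
width: 36.0
shift [   4.   105.5 -101.7] rot [ 0.057 -0.011 -0.002] | now [ 411.5 -303.1  296.6] q [ 0.68  0.69  0.47  1.63 -0.77  1.6   1.1 ] t 2.6 F [-1.1  0.6 -0. ] w 36.0
```

View pics/s4.png

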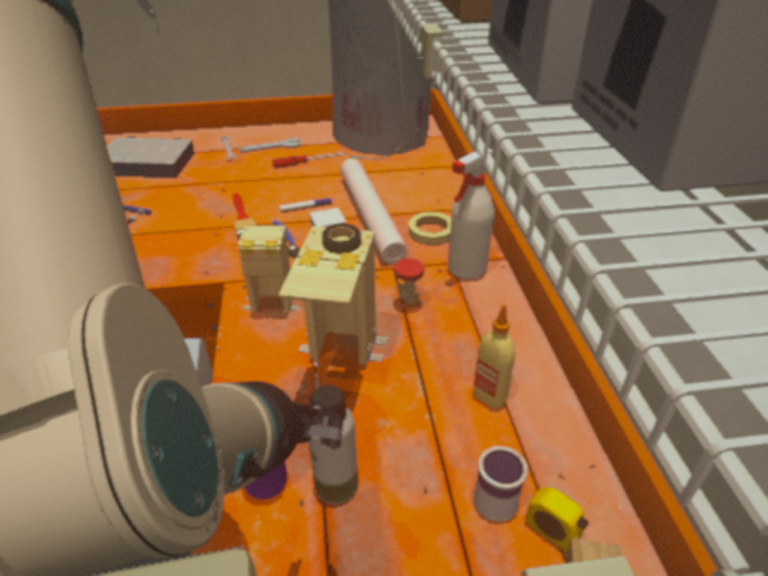

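View pics/t4.png

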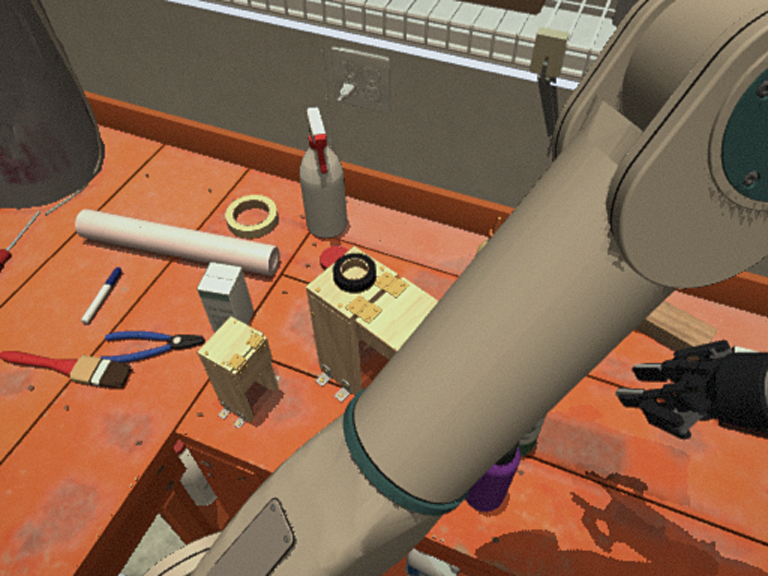

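```bash
python3 - <<'E'
from h import *
plan(W(-361,-79,120),ori(42,-1,np.radians(92.5)))
E
python3 -m jog '[{"x":2,"y":20,"z":-20,"ax":0.0,"ay":-0.05,"az":0.05,"grip":30},{"x":4,"y":45,"z":-45,"ax":0.0,"ay":-0.1,"az":0.1,"grip":30},{"x":4,"y":60,"z":-60,"ax":0.0,"ay":-0.1,"az":0.1,"grip":30}]'
python3 - <<'E'
from h import *
plan(W(-361,-79,120),ori(42,-1,np.radians(92.5)))
E
```

```text
shift [ 20.9 154.7 -99.1] rot [ 0.057 -0.244  0.251] | now [ 413.7 -300.8  299.7] q [ 0.68  0.69  0.46  1.63 -0.77  1.6   1.1 ] t 2.8 F [-0.4  0.  -0.1] w 35.7
clock: 3.05
eef_pos: [419.9, -300.3, 214.8]
tool_rot: [-0.792, 0.001, -0.157]
force: [0.4, 0.7, -0.7]
width: 30.1
shift [ 19.8  90.9 -42.9] rot [ 0.058 -0.139  0.145] | now [ 419.9 -300.3  214.8] q [ 0.67  0.82  0.41  1.61 -0.74  1.53  1.24] t 3.0 F [ 0.4  0.7 -0.7] w 30.1
```

```bash
python3 -m jog '[{"x":5,"y":22,"z":-11,"ax":0.0,"ay":-0.04,"az":0.04,"grip":30},{"x":10,"y":45,"z":-22,"ax":0.03,"ay":-0.08,"az":0.08,"grip":30},{"x":15,"y":70,"z":-33,"ax":0.05,"ay":-0.12,"az":0.12,"grip":30},{"x":20,"y":91,"z":-43,"ax":0.058,"ay":-0.139,"az":0.145,"grip":30},{"x":20,"y":91,"z":-43,"ax":0.058,"ay":-0.139,"az":0.145,"grip":30}]'
python3 - <<'E'
from h import *
plan(W(-361,-79,30),ori(42,-1,np.radians(92.5)))
im=get_image("side");save(im,"s5.png",s=1.5)
im=get_image("wrist");save(im,"w5.png",s=1)
im=get_image("top");save(im,"t5.png",s=1.5)
E
```

```text
clock: 3.55
eef_pos: [444.3, -268.8, 119.3]
tool_rot: [-0.729, 0.003, 0.043]
force: [0.0, 0.3, -0.1]
width: 29.8
shift [  0.4  58.3 -67.7] rot [-0.004 -0.002 -0.001] | now [ 444.3 -268.8  119.3] q [ 0.63  1.    0.33  1.53 -0.71  1.5   1.35] t 3.5 F [ 0.   0.3 -0.1] w 29.8
```

View pics/s5.png

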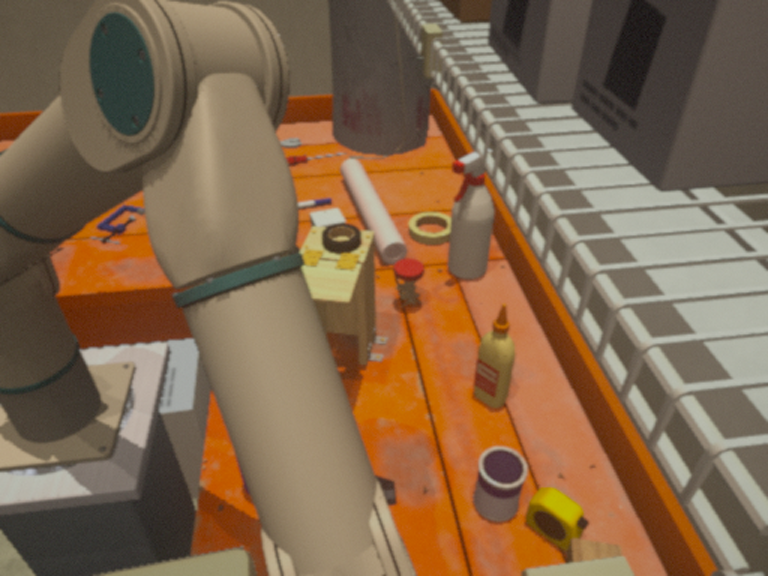

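View pics/w5.png

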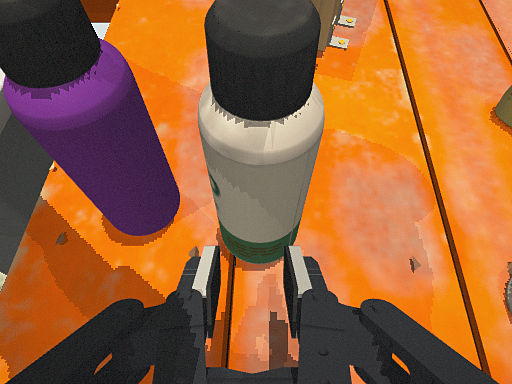

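View pics/t5.png

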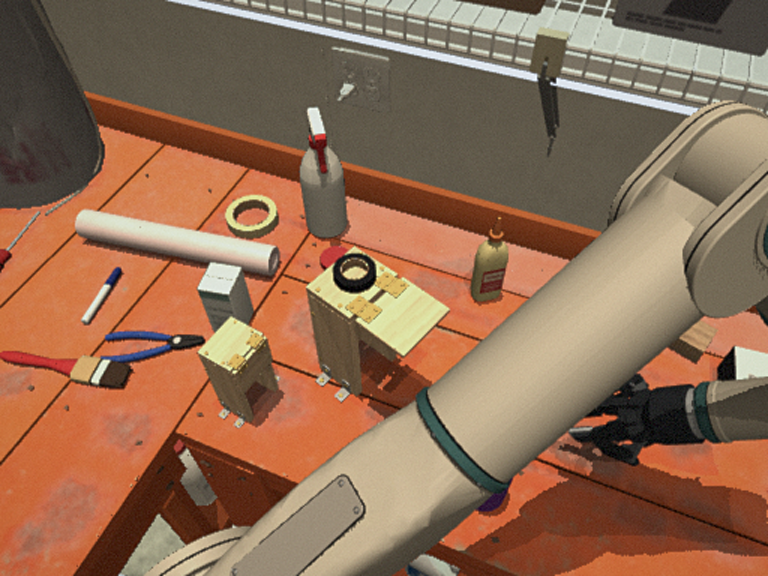

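```bash
python3 - <<'E'
from h import *
im=get_image("wrist")
hsv=cv2.cvtColor(im["color"],cv2.COLOR_RGB2HSV)
def base(im,uv,r=32.5):
    p=onz(im,*uv,0); o,_=ray(im,*uv); d=p-o;d[2]=0; d/=np.linalg.norm(d); return p+r*d
b=base(im,(262,263));print(b,toS(b))
o,d1=ray(im,206,165);_,d2=ray(im,317,165)
c=onz(im,259,47,197-37);print(toS(c), ray(im,0,0)[0])
for v in(150,200,230):
    # silhouette bounds of can along row, nonorange
    row=hsv[v,180:345]; m=(row[:,1]<110)|((row[:,0]>35)&(row[:,0]<100)); i=np.where(m)[0]+180; print(v,i.min(),i.max())
E
```

```text
[ 451.07658551 -193.34364974    0.        ] [-285.51377619  -62.00186943    0.        ]
[-262.63497924  -46.05287531  160.        ] [ 444.81775367 -315.87277789  270.58636302]
150 206 317
200 216 304
230 222 296
```

```bash
python3 -m jog '[{"x":1,"y":10,"z":-12,"ax":0,"ay":0,"az":0,"grip":30},{"x":1,"y":24,"z":-28,"ax":0,"ay":0,"az":0,"grip":30},{"x":1,"y":40,"z":-46,"ax":0,"ay":0,"az":0,"grip":30},{"x":1,"y":56,"z":-65,"ax":0,"ay":0,"az":0,"grip":30},{"x":1,"y":56,"z":-65,"ax":0,"ay":0,"az":0,"grip":30}]'
python3 - <<'E'
from h import *
plan(W(-361,-79,30),ori(42,-1,np.radians(92.5)))
im=get_image("wrist");save(im,"w6.png",s=1.5)
im=get_image("top");save(im,"t6.png",(300,180,512,340),3.5)
E
```

```text
clock: 4.25
eef_pos: [441.5, -273.8, 31.9]
tool_rot: [-0.73, 0.006, 0.035]
force: [-1.3, -1.1, 0.7]
width: 30.2
shift [3.3 3.7 0.7] rot [-0.003 -0.01   0.002] | now [ 441.5 -273.8   31.9] q [ 0.65  1.13  0.31  1.51 -0.74  1.4   1.4 ] t 4.2 F [-1.3 -1.1  0.7] w 30.2
```

View pics/w6.png

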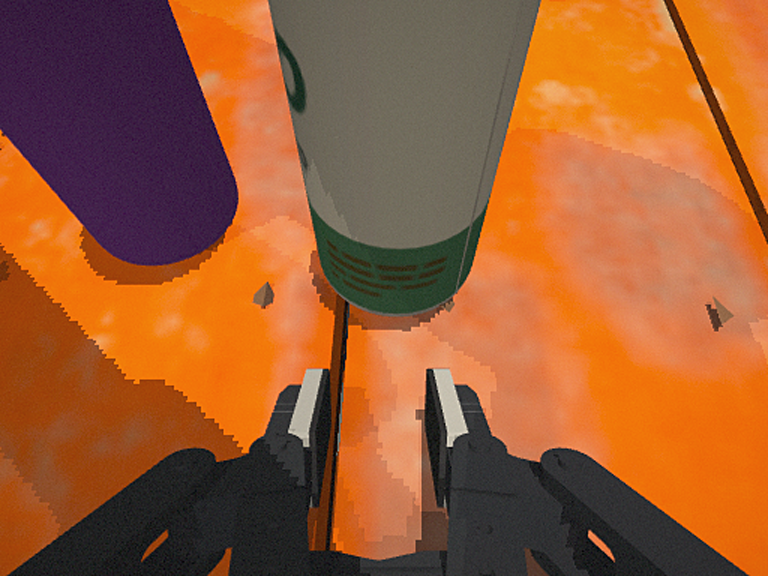

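View pics/t6.png

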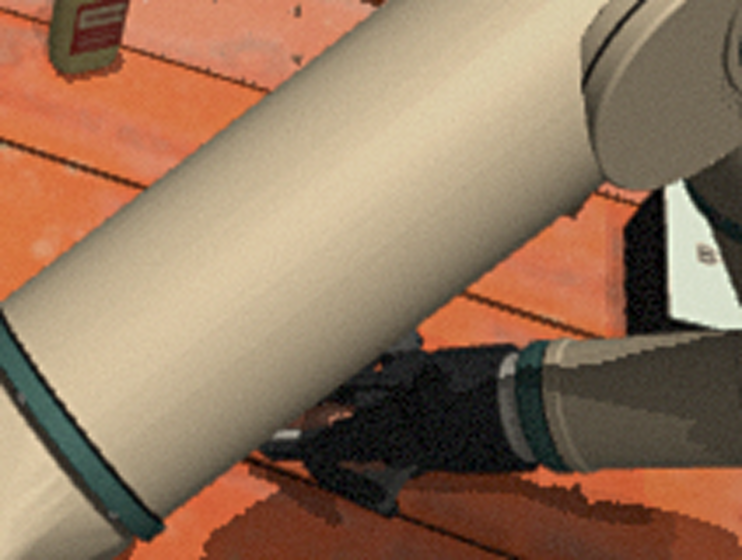

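```bash
python3 - <<'E'
from h import *
im=get_image("wrist")
def base(im,uv,r=32.5):
    p=onz(im,*uv,0); o,_=ray(im,*uv); d=p-o;d[2]=0; d/=np.linalg.norm(d); return p+r*d
b=base(im,(395/1.5,315/1.5));print(b,toS(b))
R0=R.from_euler("xyz",read_state()["tool_rot"]); print("in tool",R0.inv().apply(b-read_state()["eef_pos"]))
o,d1=ray(im,290/1.5,120/1.5);_,d2=ray(im,505/1.5,120/1.5)
d1=d1[:2]/np.linalg.norm(d1[:2]);d2=d2[:2]/np.linalg.norm(d2[:2]);m=d1+d2;m/=np.linalg.norm(m);h=np.arccos(d1@d2)/2;print("tangent",o[:2]+m*32.5/np.sin(h))
p=proj(im,read_state()["eef_pos"]);print("tcp px",p*1.5)
# fingertip centre 11 ahead, px
for d in(5,11,18):print(d,proj(im,read_state()["eef_pos"]+R0.apply([15,d,11]))*1.5)
E
```

```text
[ 449.16194249 -190.52413953    0.        ] [-283.40050577  -59.32799885    0.        ]
in tool [ 9.20182975 86.17568187 30.08620169]
tangent [ 446.0566049  -191.96822415]
tcp px [377.78081    415.64314535]
5 [428.02108664 374.2690833 ]
11 [426.19919979 365.27647414]
18 [424.23443615 355.5786427 ]
```

```bash
python3 -m jog '[{"x":4,"y":4,"z":-4,"ax":0,"ay":0,"az":0,"grip":30},{"x":7,"y":7.5,"z":-8.2,"ax":0,"ay":-0.01,"az":0,"grip":30},{"x":7,"y":14,"z":-2,"ax":0,"ay":-0.01,"az":0,"grip":30},{"x":7,"y":22,"z":5,"ax":0,"ay":-0.01,"az":0,"grip":30}]'
python3 - <<'E'
from h import *
plan(W(*(toS([448,-191,21])-[44*np.cos(.35),44*np.sin(.35),0])),ori(42,-1,np.radians(92.5)))
im=get_image("wrist");save(im,"w7.png",s=1.5)
E
```

```text
clock: 4.8
eef_pos: [449.3, -253.8, 23.5]
tool_rot: [-0.732, -0.005, 0.043]
force: [-1.0, 0.6, 0.3]
width: 29.9
shift [ 1.5 15.7 10.7] rot [-0.001  0.003  0.004] | now [ 449.3 -253.8   23.5] q [ 0.63  1.13  0.3   1.54 -0.77  1.37  1.42] t 4.8 F [-1.   0.6  0.3] w 29.9
```

View pics/w7.png

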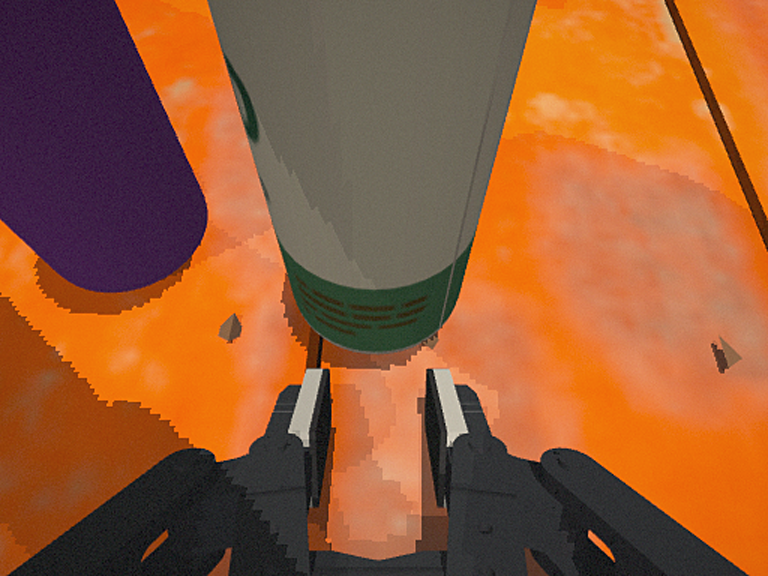

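```bash
python3 -m jog '[{"x":0,"y":7.5,"z":3.5,"ax":0,"ay":0,"az":0,"grip":30},{"x":0,"y":13,"z":9,"ax":0,"ay":0,"az":0,"grip":30},{"x":0,"y":18,"z":13.5,"ax":0,"ay":0,"az":0,"grip":30},{"x":0,"y":23,"z":18,"ax":0,"ay":0,"az":0,"grip":30},{"x":0,"y":28,"z":22.5,"ax":0,"ay":0,"az":0,"grip":30}]'
python3 - <<'E'
from h import *
s=read_state()
print(toS(s["eef_pos"]),s["force"],s["qpos"].round(2))
im=get_image("wrist");save(im,"w8.png",s=1.5)
E
```

```text
clock: 5.35
eef_pos: [447.8, -218.8, 21.5]
tool_rot: [-0.733, -0.005, 0.043]
force: [0.2, -2.4, 0.3]
width: 29.9
[-310.80521137  -66.50578753   21.52498172] [ 0.20524974 -2.43369041  0.33001112] [ 0.6   1.11  0.28  1.63 -0.79  1.31  1.43]
```

View pics/w8.png

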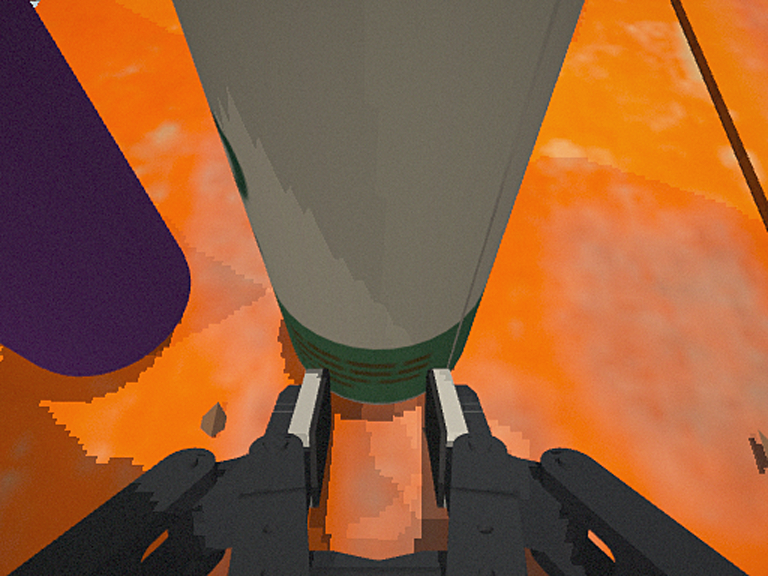

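```bash
python3 -m jog '[{"x":0,"y":6,"z":5.4,"ax":0,"ay":0,"az":0,"grip":30},{"x":0,"y":13,"z":12,"ax":0,"ay":0,"az":0,"grip":30},{"x":0,"y":20,"z":18,"ax":0,"ay":0,"az":0,"grip":30},{"x":0,"y":27,"z":24.3,"ax":0,"ay":0,"az":0,"grip":30},{"x":0,"y":33,"z":29.7,"ax":0,"ay":0,"az":0,"grip":30}]'
python3 - <<'E'
from h import *
s=read_state()
print(toS(s["eef_pos"]),s["force"],s["qpos"].round(2))
im=get_image("side");save(im,"s9.png",s=1.5)
im=get_image("wrist");save(im,"w9.png",s=1)
E
```

```text
clock: 5.9
eef_pos: [445.7, -173.1, 21.5]
tool_rot: [-0.732, -0.004, 0.044]
force: [0.2, -1.5, -0.4]
width: 30.3
[-267.80957792  -50.77493579   21.52697178] [ 0.20435578 -1.48584796 -0.41371394] [ 0.55  1.09  0.26  1.72 -0.83  1.23  1.45]
```

View pics/s9.png

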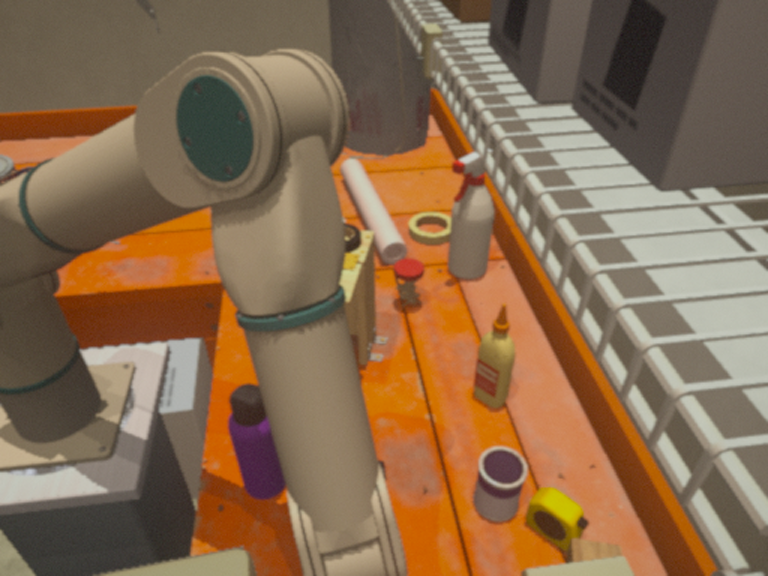

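View pics/w9.png

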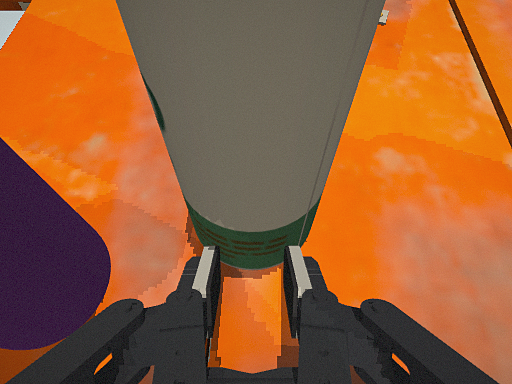

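```bash
python3 -m jog '[{"x":0,"y":7,"z":6.3,"ax":0,"ay":0,"az":0,"grip":30},{"x":0,"y":15,"z":13.5,"ax":0,"ay":0,"az":0,"grip":30},{"x":0,"y":23,"z":20.7,"ax":0,"ay":0,"az":0,"grip":30},{"x":0,"y":31,"z":27.9,"ax":0,"ay":0,"az":0,"grip":30},{"x":0,"y":37,"z":33.3,"ax":0,"ay":0,"az":0,"grip":30}]'
python3 - <<'E'
from h import *
s=read_state()
print(toS(s["eef_pos"]),s["force"],s["qpos"].round(2))
im=get_image("side");save(im,"s10.png",s=1.5)
im=get_image("wrist");save(im,"w10.png",s=1)
im=get_image("top");save(im,"t10.png",s=1.5)
E
```

```text
clock: 6.5
eef_pos: [443.5, -122.9, 21.7]
tool_rot: [-0.731, -0.004, 0.044]
force: [0.7, -0.9, -1.8]
width: 30.3
[-220.65727049  -33.58258878   21.65940865] [ 0.66635751 -0.91238565 -1.79643476] [ 0.5   1.07  0.23  1.82 -0.89  1.16  1.48]
```

View pics/s10.png

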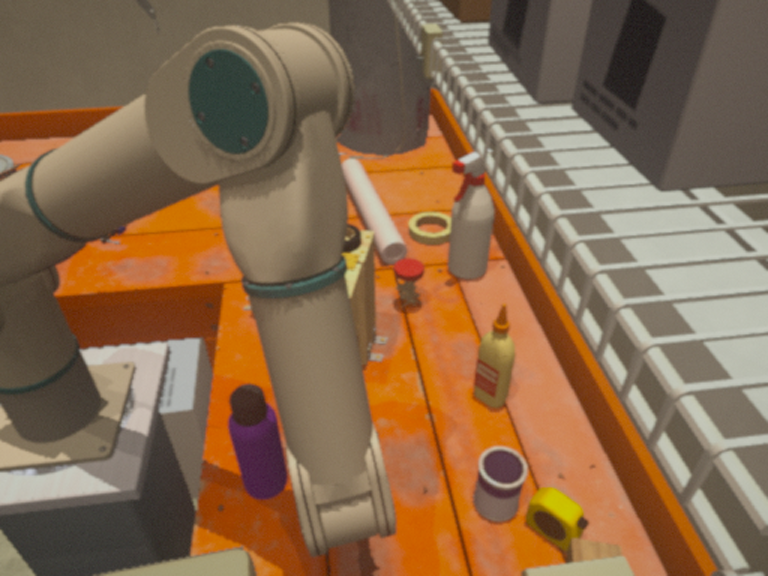

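View pics/w10.png

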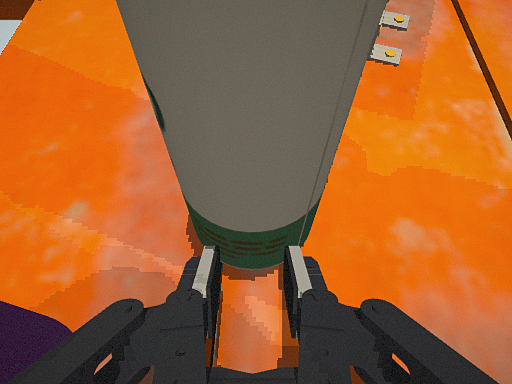

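View pics/t10.png

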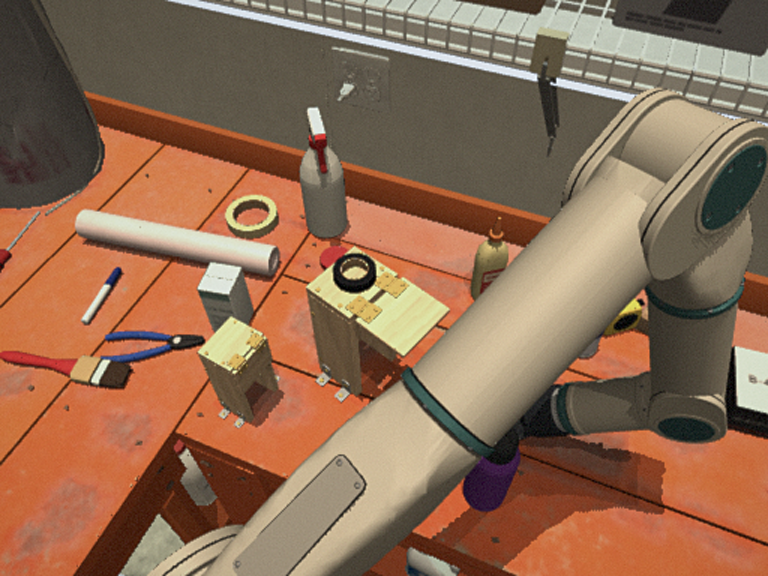

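```bash
python3 - <<'E'
from h import *
t=get_image("top");s=get_image("side")
p,e=tri(ray(t,670/1.5,412/1.5),ray(s,345/1.5,500/1.5));print("wrist",p,e,toS(p),np.linalg.norm(p-read_state()["eef_pos"]))
p,e=tri(ray(t,690/1.5,170/1.5),ray(s,260/1.5,110/1.5));print("elbow",p,e,toS(p))
p,e=tri(ray(t,700/1.5,297/1.5),ray(s,295/1.5,280/1.5));print("fore ring",p,e,toS(p))
E
```

```text
wrist [ 449.31687016 -362.91824138  218.79202051] 13.558383079581272 [-447.76909526 -111.31566222  218.79202051] 309.4711393363922
elbow [ 417.16727181 -255.01092508  601.83239503] 6.92236432012434 [-354.52362927  -48.20568949  601.83239503]
fore ring [ 423.31405897 -310.72221288  468.1618131 ] 14.571278852585888 [-405.80805425  -70.82069194  468.1618131 ]
```

```bash
cat >> h.py <<'E'
def canw(uv,im=None):
    im=im or get_image("wrist"); p=onz(im,*uv,0); o,_=ray(im,*uv); d=p-o;d[2]=0; d/=np.linalg.norm(d); b=p+32.5*d
    s=read_state(); h=np.array(b)-s["eef_pos"]; h[2]=0; print("can stall",toS(b).round(1),"dist from tcp",np.linalg.norm(h).round(1),"tcp",toS(s["eef_pos"]).round(1))
E
python3 - <<'E'
from h import *
canw((251,268.5))
E
```

```text
can stall [-181.3  -19.7    0. ] dist from tcp 43.5 tcp [-222.3  -34.3   21.6]
```

```bash
python3 -m jog '[{"x":0,"y":7,"z":6.3,"ax":0,"ay":0,"az":0,"grip":30},{"x":0,"y":15,"z":13.5,"ax":0,"ay":0,"az":0,"grip":30},{"x":0,"y":23,"z":20.7,"ax":0,"ay":0,"az":0,"grip":30},{"x":0,"y":31,"z":27.9,"ax":0,"ay":0,"az":0,"grip":30},{"x":0,"y":35,"z":31.5,"ax":0,"ay":0,"az":0,"grip":30}]'
python3 - <<'E'
from h import *
s=read_state()
print(toS(s["eef_pos"]),s["force"],s["qpos"].round(2))
im=get_image("top");save(im,"t11.png",s=1.5)
im=get_image("wrist");save(im,"w11.png",s=1.5)
im=get_image("side");save(im,"s11.png",s=1.5)
E
```

```text
clock: 7.3
eef_pos: [441.4, -75.5, 21.9]
tool_rot: [-0.73, -0.004, 0.045]
force: [0.1, -1.4, -0.0]
width: 29.8
[-176.07459854  -17.31727937   21.92863154] [ 0.12751766 -1.42795469 -0.00375995] [ 0.45  1.05  0.19  1.91 -0.95  1.09  1.5 ]
```

View pics/t11.png

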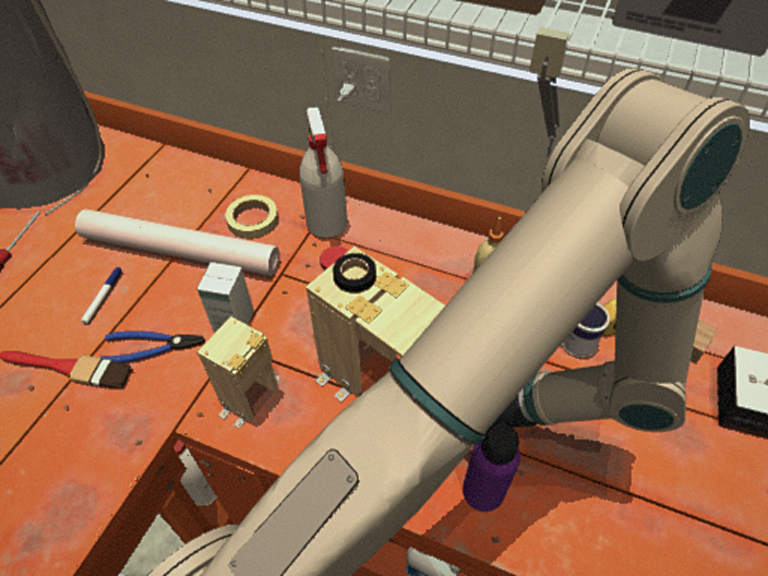

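View pics/w11.png

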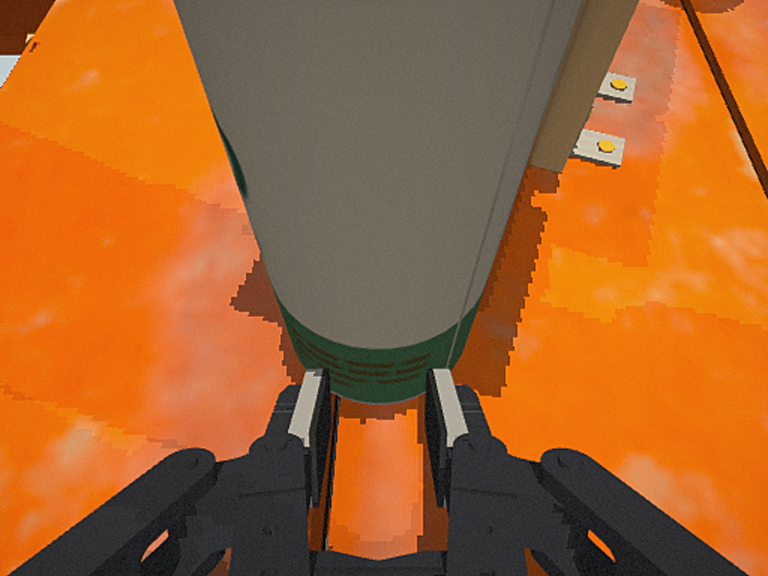

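View pics/s11.png

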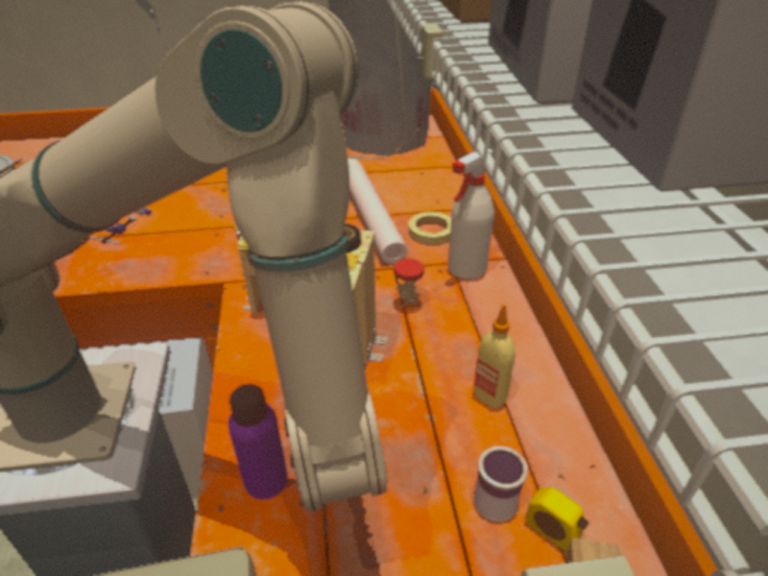

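```bash
python3 - <<'E'
from h import *
im=get_image("wrist");save(im,"w11c.png",(320,80,440,160),6)
canw((251,268.5),im)
for u,v in((560,171),): print(toS(onz(im,u/1.5,v/1.5)).round(1))
for p in(W(-40,-54,0),W(-40,-39,0)): print(proj(im,p).round(1))
# target: can to (-100,2), heading 12
def tgt(cx,cy,h,z=22): 
    a=np.radians(h); plan(W(cx-43.5*np.cos(a),cy-43.5*np.sin(a),z),ori(42,-1,YAW+a))
tgt(-135,-2,20);tgt(-90,3,14)
E
```

```text
can stall [-136.2   -3.2    0. ] dist from tcp 43.9 tcp [-177.5  -18.    21.8]
[-37.4 -55.1   0. ]
[371.1 116.2]
[349.1 110.5]
shift [-0.5  1.3  1.4] rot [-0.002  0.003  0.003] | now [441.6 -77.1  21.8] q [ 0.46  1.05  0.19  1.91 -0.95  1.09  1.5 ] t 7.5 F [0.5 0.  0.6] w 30.1
shift [ 5.7 34.3 30.9] rot [-0.002  0.073 -0.075] | now [441.6 -77.1  21.8] q [ 0.46  1.05  0.19  1.91 -0.95  1.09  1.5 ] t 7.5 F [0.5 0.  0.6] w 30.1
```

View pics/w11c.png

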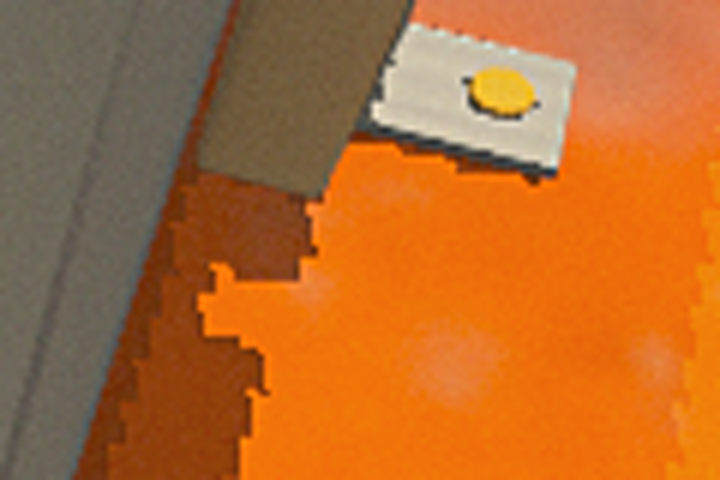

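```bash
python3 - <<'E'
from h import *
im=get_image("wrist")
print(toS(onz(im,373.6,112.8)).round(1),toS(onz(im,353,107.0)).round(1))
E
```

```text
[-37.  -55.4   0. ] [-36.6 -41.2   0. ]
```

```bash
python3 -m jog '[{"x":1,"y":7,"z":6.2,"ax":0,"ay":0.012,"az":-0.012,"grip":30},{"x":2.5,"y":14,"z":12.4,"ax":0,"ay":0.026,"az":-0.027,"grip":30},{"x":4,"y":21,"z":18.7,"ax":0,"ay":0.042,"az":-0.043,"grip":30},{"x":5.5,"y":28,"z":25,"ax":0,"ay":0.058,"az":-0.06,"grip":30},{"x":7,"y":34,"z":30.7,"ax":0,"ay":0.073,"az":-0.075,"grip":30}]'
python3 - <<'E'
from h import *
s=read_state()
print(s["force"],s["qpos"].round(2))
im=get_image("wrist");save(im,"w12.png",s=1.5)
canw((251,268.5),im)
im=get_image("top");save(im,"t12.png",s=1.5)
E
```

```text
clock: 8.05
eef_pos: [446.2, -30.2, 21.7]
tool_rot: [-0.732, 0.001, -0.063]
force: [0.4, -1.6, -1.5]
width: 30.5
[ 0.35568336 -1.60942003 -1.47678883] [ 0.48  1.02  0.07  2.02 -1.07  0.94  1.5 ]
can stall [-89.5   2.6   0. ] dist from tcp 41.8 tcp [-130.1   -7.4   22.5]
```

View pics/w12.png

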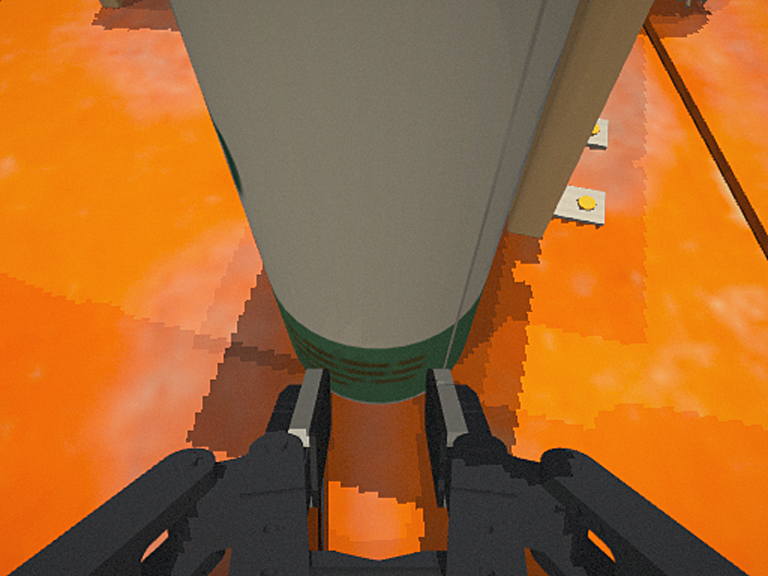

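View pics/t12.png

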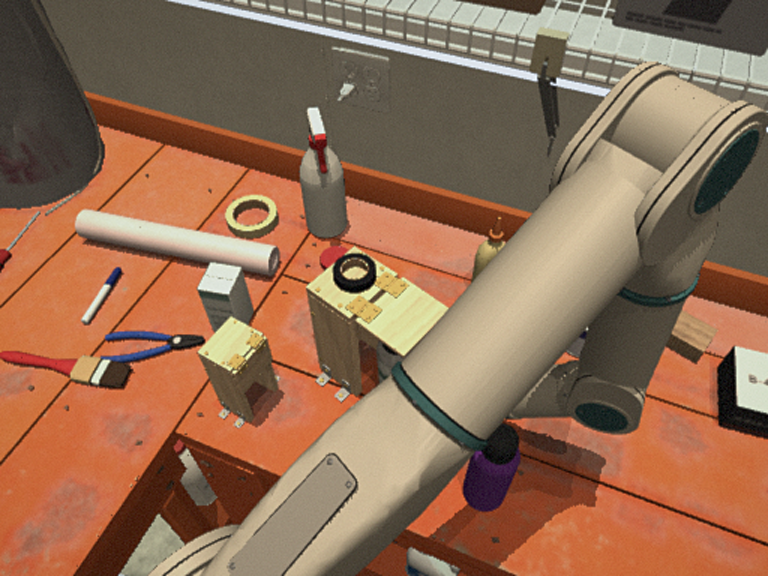

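```bash
python3 - <<'E'
from h import *
def tgt(cx,cy,h,a,z=22,L=43): 
    r=np.radians(h); plan(W(cx-L*np.cos(r),cy-L*np.sin(r),z),ori(a,-1,YAW+r))
tgt(-75,0,14,48)
E
```

```text
shift [ 5.9 10.   8.1] rot [-0.109 -0.001 -0.   ] | now [445.9 -29.3  22.6] q [ 0.48  1.02  0.07  2.02 -1.07  0.94  1.5 ] t 8.2 F [-1.2  0.1  0.3] w 30.1
```

```bash
python3 - <<'E'
from h import *
im=get_image("wrist");save(im,"w13c.png",(320,110,420,185),7)
for p in(W(-40,-54,0),W(-40,-39,0)): print(((proj(im,p)-[320,110]+.5)*7).round(1))
E
```

```text
[279.4 387. ]
[109.2 353.7]
```

View pics/w13c.png

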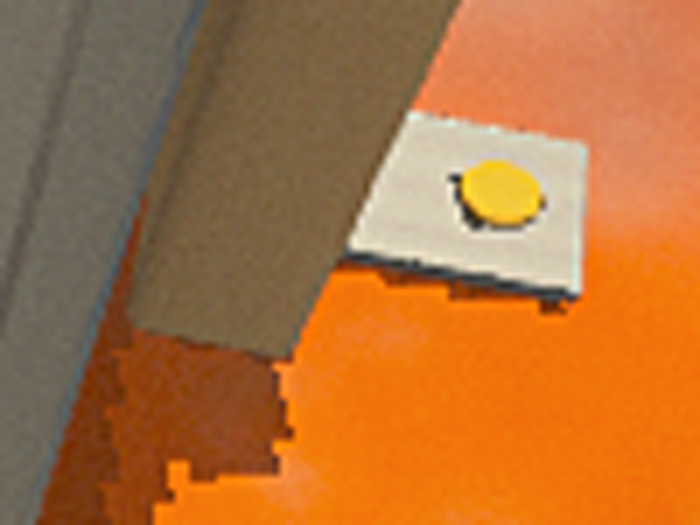

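```bash
cat >> h.py <<'E'
HOME=HOME+2.5*XS-1.3*YS
def tgt(cx,cy,h,a,z=22,L=43): 
    r=np.radians(h); plan(W(cx-L*np.cos(r),cy-L*np.sin(r),z),ori(a,-1,YAW+r))
E
python3 - <<'E'
from h import *
canw((251,268.5))
tgt(-80,1.5,15,48)
E
```

```text
can stall [-91.7   3.8   0. ] dist from tcp 44.1 tcp [-134.3   -7.5   22.2]
shift [5.2 9.  7.8] rot [-0.107 -0.012  0.013] | now [446.6 -30.8  22.2] q [ 0.48  1.02  0.07  2.02 -1.07  0.94  1.5 ] t 8.2 F [-0.6 -0.1 -0.4] w 29.9
```

```bash
python3 -m jog '[{"x":1,"y":3,"z":2.6,"ax":-0.03,"ay":0,"az":0,"grip":30},{"x":2,"y":6,"z":5.2,"ax":-0.06,"ay":0,"az":0,"grip":30},{"x":3,"y":9,"z":7.8,"ax":-0.09,"ay":0,"az":0,"grip":30},{"x":3.5,"y":10,"z":8.5,"ax":-0.107,"ay":0,"az":0,"grip":30}]'
python3 - <<'E'
from h import *
s=read_state()
print(s["force"],s["qpos"].round(3))
im=get_image("wrist");save(im,"w14.png",s=1.5)
canw((251,268.5),im)
tgt(-60,1,14,50)
E
```

```text
clock: 8.65
eef_pos: [451.1, -18.5, 21.6]
tool_rot: [-0.84, -0.001, -0.061]
force: [-1.2, -3.2, 0.9]
width: 30.0
[-1.22752691 -3.20806769  0.91275563] [ 0.45   0.966  0.006  2.07  -1.081  0.78   1.436]
can stall [-82.1   2.    0. ] dist from tcp 40.1 tcp [-120.8   -8.1   21.9]
shift [ 5.9 12.1 13.7] rot [-0.033  0.001  0.   ] | now [451.2 -18.1  21.9] q [ 0.45  0.97  0.01  2.07 -1.08  0.78  1.44] t 8.7 F [-1.5 -0.8  0.5] w 30.1
```

View pics/w14.png

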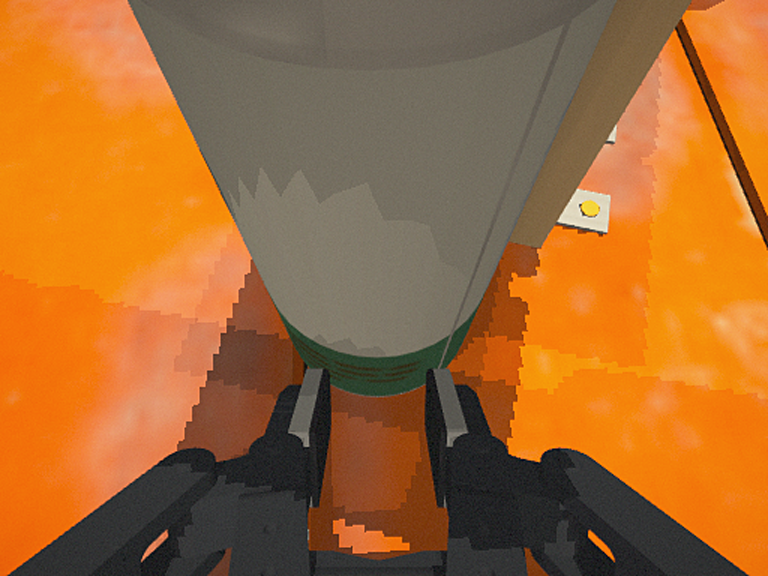

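```bash
python3 -m jog '[{"x":1.5,"y":4,"z":4.5,"ax":0,"ay":0,"az":0,"grip":30},{"x":3,"y":8,"z":9,"ax":0,"ay":0,"az":0,"grip":30},{"x":4.5,"y":12,"z":13.5,"ax":0,"ay":0,"az":0,"grip":30}]'
python3 - <<'E'
from h import *
s=read_state()
print(s["force"],s["qpos"].round(3))
canw((251,266))
tgt(-60,1,14,48)
E
```

```text
clock: 9.0
eef_pos: [456.7, -0.6, 21.3]
tool_rot: [-0.839, -0.0, -0.062]
force: [-0.8, -2.2, 0.0]
width: 29.5
[-0.79829944 -2.16378524  0.01307581] [ 0.458  0.966 -0.06   2.078 -1.084  0.728  1.406]
can stall [-62.1   2.4   0. ] dist from tcp 40.3 tcp [-101.1   -7.8   21.7]
shift [ 1.4 -0.9 -0.5] rot [-0.001  0.001  0.   ] | now [456.8   0.8  21.7] q [ 0.46  0.97 -0.06  2.08 -1.08  0.73  1.41] t 9.1 F [-0.2  0.2  0.5] w 30.1
```

```bash
python3 - <<'E'
from h import *
tgt(-35,0.5,13,47,L=40.5)
E
```

```text
shift [ 7.2 16.9 19.3] rot [ 0.017  0.013 -0.012] | now [456.8   0.8  21.7] q [ 0.46  0.97 -0.06  2.08 -1.08  0.73  1.41] t 9.1 F [-0.2  0.2  0.5] w 30.1
```

```bash
python3 -m jog '[{"x":1.6,"y":4,"z":4.6,"ax":0,"ay":0,"az":0,"grip":30},{"x":3.2,"y":8,"z":9.2,"ax":0,"ay":0.005,"az":-0.005,"grip":30},{"x":4.8,"y":12,"z":13.8,"ax":0.01,"ay":0.01,"az":-0.01,"grip":30},{"x":6.5,"y":16,"z":18.4,"ax":0.015,"ay":0.013,"az":-0.012,"grip":30}]'
python3 - <<'E'
from h import *
s=read_state()
print(s["force"],s["qpos"].round(3))
im=get_image("wrist");save(im,"w15.png",s=1.5)
canw((251,266),im)
im=get_image("top");save(im,"t15.png",s=1.5)
im=get_image("side");save(im,"s15.png",s=1.5)
tgt(-2,0,13,47,L=40.5)
E
```

```text
clock: 9.45
eef_pos: [464.4, 23.5, 21.7]
tool_rot: [-0.823, -0.0, -0.08]
force: [-0.2, -2.2, -1.3]
width: 29.9
[-0.20951184 -2.18447309 -1.3445999 ] [ 0.497  0.976 -0.179  2.09  -1.087  0.643  1.361]
can stall [-36.2   1.7   0. ] dist from tcp 41.0 tcp [-76.1  -8.1  22.1]
shift [ 8.8 23.4 25. ] rot [0.002 0.    0.   ] | now [464.5  23.9  22.1] q [ 0.5   0.98 -0.18  2.09 -1.09  0.65  1.36] t 9.6 F [-0.6 -0.8 -0.2] w 29.7
```

View pics/w15.png

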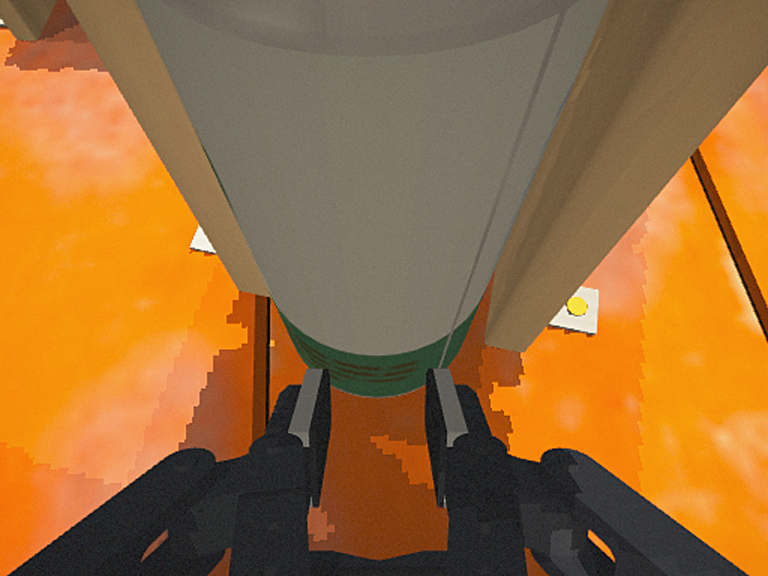

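View pics/t15.png

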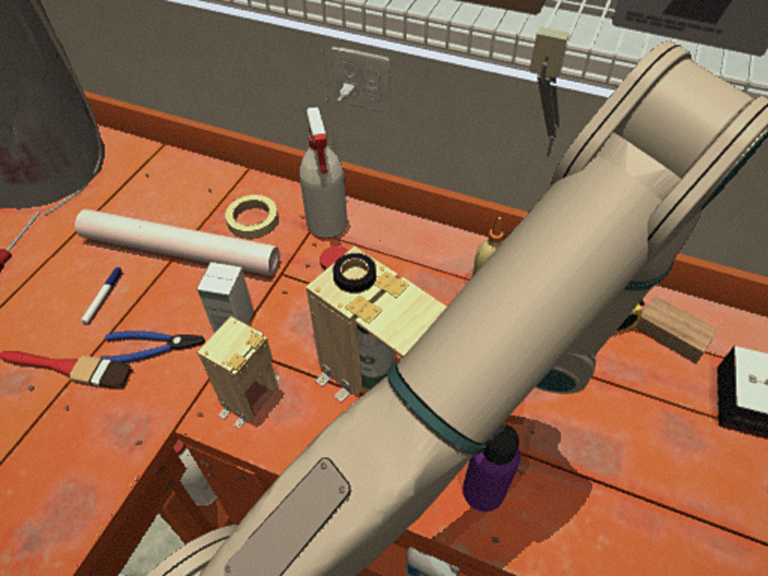

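View pics/s15.png

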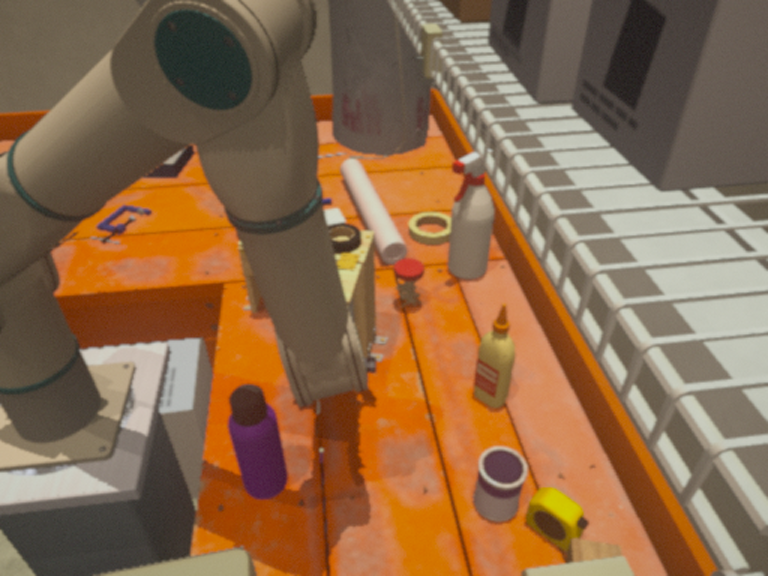

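```bash
python3 - <<'E'
from h import *
im=get_image("wrist")
for n,u,v in(("Lin",270,297),("Lout",243,292),("Rin",487,346),("Rout",523,350)): print(n,toS(onz(im,(u+.5)/1.5-.5,(v+.5)/1.5-.5)).round(1))
E
```

```text
Lin [-38.5  42.1  -0. ]
Lout [-38.8  52.7   0. ]
Rin [-39.4 -40.3   0. ]
Rout [-38.  -53.1   0. ]
```

```bash
python3 -m jog '[{"x":1.4,"y":4.1,"z":4.4,"ax":0,"ay":0,"az":0,"grip":30},{"x":2.8,"y":8.2,"z":8.8,"ax":0,"ay":0,"az":0,"grip":30},{"x":4.2,"y":12.3,"z":13.2,"ax":0,"ay":0,"az":0,"grip":30},{"x":5.6,"y":16.4,"z":17.6,"ax":0,"ay":0,"az":0,"grip":30},{"x":6.4,"y":18.8,"z":20.1,"ax":0,"ay":0,"az":0,"grip":30}]'
python3 - <<'E'
from h import *
s=read_state()
print(s["force"],s["qpos"].round(3))
im=get_image("wrist");save(im,"w16.png",s=1.5)
canw((251,266),im)
im=get_image("top");save(im,"t16.png",(180,150,380,300),4)
im=get_image("side");save(im,"s16.png",s=1.5)
tgt(-2,0,13,47,L=40.5)
E
```

```text
clock: 10.15
eef_pos: [473.2, 51.0, 21.9]
tool_rot: [-0.823, -0.001, -0.078]
force: [-0.9, -0.6, -0.9]
width: 30.0
[-0.90800594 -0.57806348 -0.91248154] [ 0.501  0.985 -0.273  2.095 -1.088  0.565  1.315]
can stall [-7.2  1.6  0. ] dist from tcp 41.9 tcp [-47.9  -8.2  22. ]
shift [2.4 4.6 4.8] rot [0.002 0.    0.   ] | now [473.1  50.8  22.1] q [ 0.5   0.98 -0.27  2.09 -1.09  0.57  1.32] t 10.3 F [ 0.4  0.4 -0.4] w 29.7
```

View pics/w16.png

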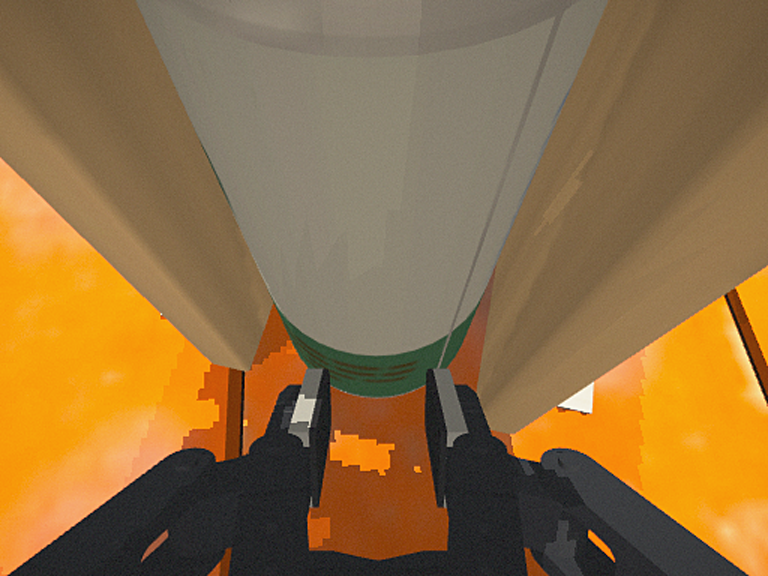

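View pics/t16.png

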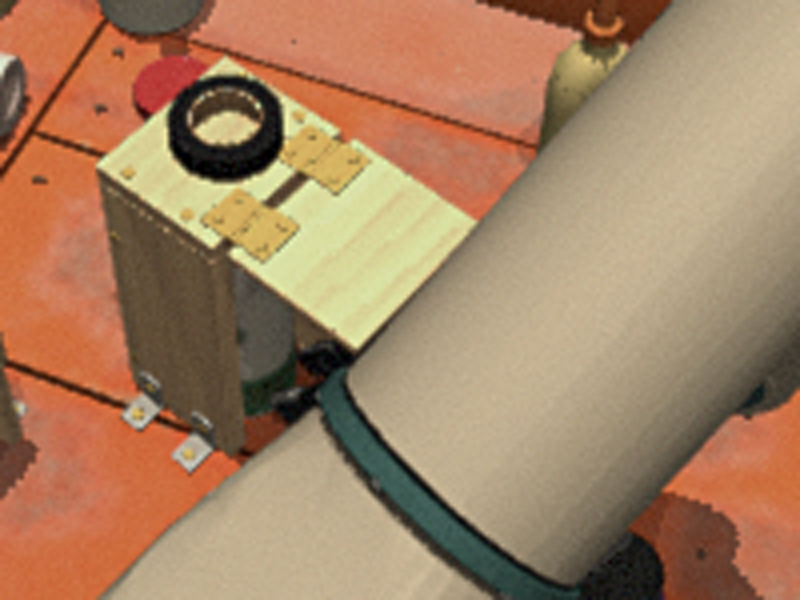

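View pics/s16.png

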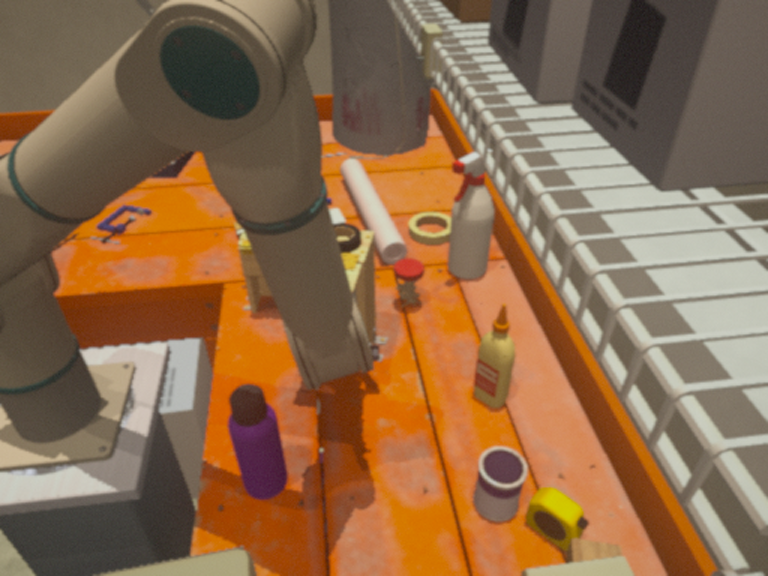

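```bash
python3 -m jog '[{"x":0.4,"y":1.3,"z":1.4,"ax":0,"ay":0,"az":0,"grip":30},{"x":0.8,"y":2.6,"z":2.8,"ax":0,"ay":0,"az":0,"grip":30},{"x":0.8,"y":3.4,"z":3.6,"ax":0,"ay":0,"az":0,"grip":30},{"x":0.8,"y":3.4,"z":3.6,"ax":0,"ay":0,"az":0,"grip":30}]'
python3 - <<'E'
from h import *
s=read_state()
print(s["force"],s["qpos"].round(3))
im=get_image("wrist");save(im,"w17.png",s=1.5)
canw((251,266),im)
E
```

```text
clock: 10.7
eef_pos: [474.3, 54.8, 21.7]
tool_rot: [-0.824, -0.001, -0.079]
force: [-0.2, -1.8, 1.3]
width: 30.0
[-0.18624678 -1.76989941  1.28808013] [ 0.503  0.987 -0.288  2.096 -1.089  0.551  1.308]
can stall [-3.2  1.6  0. ] dist from tcp 42.2 tcp [-44.3  -8.2  21.7]
```

```bash
python3 -m jog '[{"x":0.2,"y":0.7,"z":0.7,"ax":0,"ay":0,"az":0,"grip":30},{"x":0.4,"y":1.4,"z":1.5,"ax":0,"ay":0,"az":0,"grip":30},{"x":0.5,"y":2,"z":2.2,"ax":0,"ay":0,"az":0,"grip":30}]'
python3 - <<'E'
from h import *
s=read_state()
print(s["force"])
im=get_image("wrist");save(im,"w18.png",s=1.5)
canw((251,266),im)
E
```

```text
clock: 11.05
eef_pos: [475.0, 57.8, 21.7]
tool_rot: [-0.824, -0.001, -0.079]
force: [0.7, -2.6, 1.0]
width: 29.8
[ 0.67991533 -2.55286505  0.97861985]
can stall [-0.2  1.8  0. ] dist from tcp 42.0 tcp [-41.1  -8.   21.8]
```

View pics/w18.png

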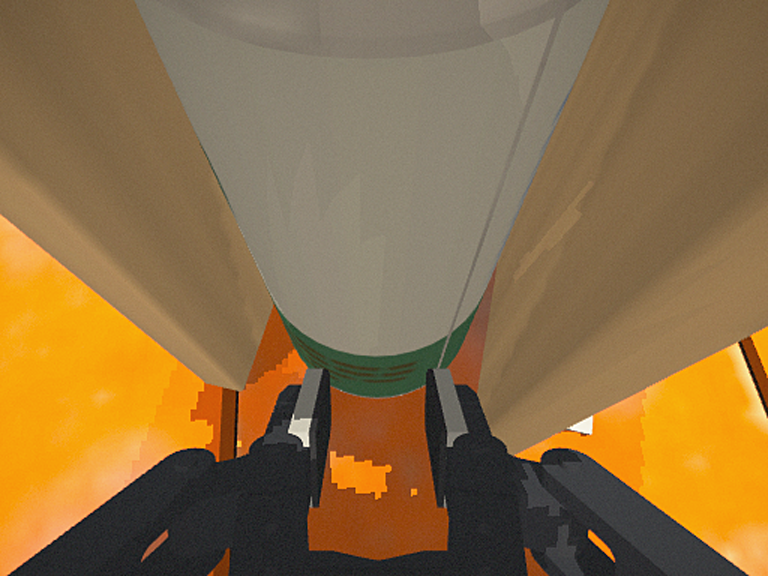

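```bash
python3 -m jog '[{"x":0,"y":-7,"z":-7.5,"ax":0,"ay":0,"az":0,"grip":30},{"x":0,"y":-21,"z":-22.5,"ax":0,"ay":0,"az":0,"grip":30},{"x":0,"y":-42,"z":-45,"ax":0,"ay":0,"az":0,"grip":30},{"x":0,"y":-68,"z":-73,"ax":0,"ay":0,"az":0,"grip":30},{"x":0,"y":-95,"z":-102,"ax":0,"ay":0,"az":0,"grip":20}]'
python3 - <<'E'
from h import *
s=read_state()
print(s["force"],toS(s["eef_pos"]).round(1),s["qpos"].round(2))
im=get_image("wrist");save(im,"w19.png",s=1.5)
im=get_image("top");save(im,"t19.png",s=1.5)
im=get_image("side");save(im,"s19.png",s=1.5)
E
```

```text
clock: 11.6
eef_pos: [463.4, -82.1, 22.4]
tool_rot: [-0.823, 0.0, -0.078]
force: [1.2, -0.2, 0.3]
width: 20.0
[ 1.2115386  -0.17804382  0.29767187] [-178.3  -39.    22.4] [ 0.63  0.99 -0.11  1.95 -0.84  0.79  1.25]
```

View pics/w19.png

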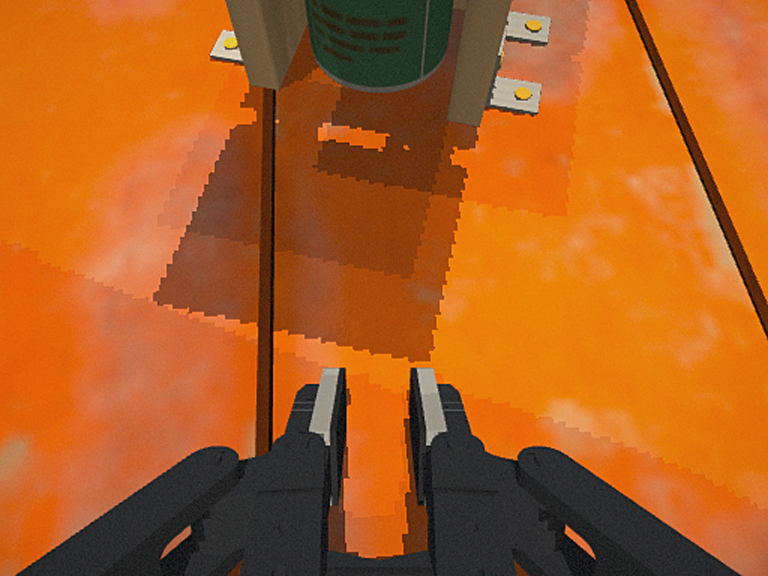

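View pics/t19.png

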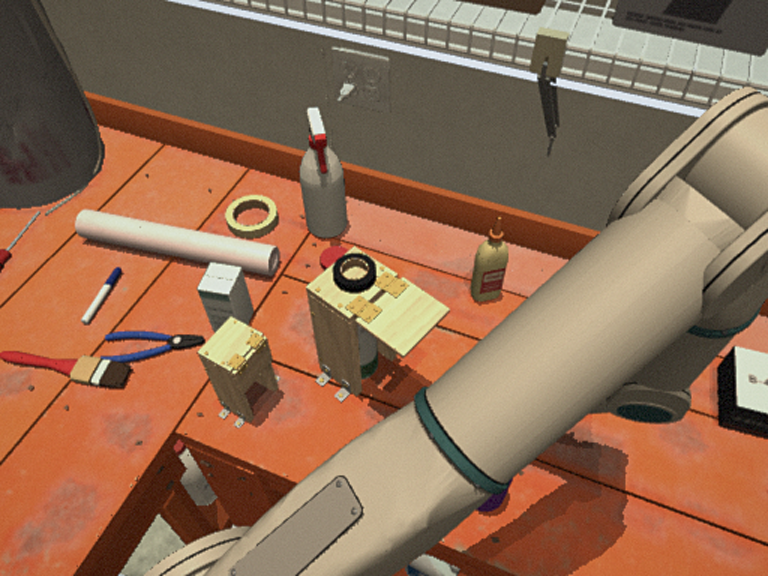

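View pics/s19.png

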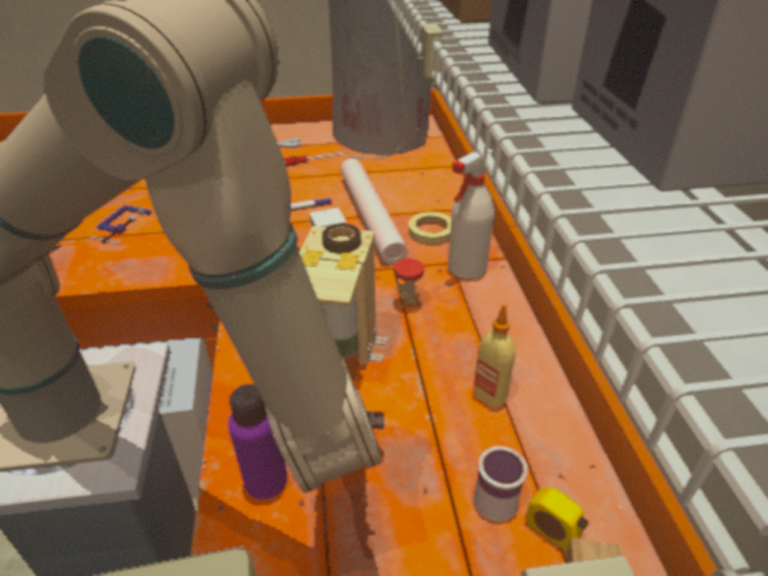

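```bash
python3 - <<'E'
from h import *
im=get_image("wrist");save(im,"w20c.png",(140,0,360,100),3.6)
canw((380/1.5,90/1.5),im)
for n,u,v in(("Lin",276,88),("Lout",248,82),("Rin",449,121),("Rout",480,126)): print(n,toS(onz(im,(u+.5)/1.5-.5,(v+.5)/1.5-.5)).round(1))
E
```

```text
can stall [-0.3 -1.4  0. ] dist from tcp 181.9 tcp [-178.2  -39.4   22. ]
Lin [-41.3  38.9   0. ]
Lout [-40.6  52.7   0. ]
Rin [-43.3 -42.2   0. ]
Rout [-43.1 -56.1   0. ]
```

View pics/w20c.png

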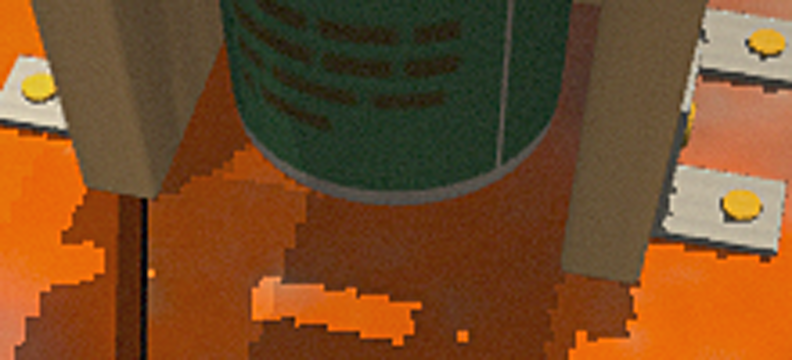

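```bash
python3 - <<'E'
from h import *
def g(x,y,z,a=45,h=10): plan(W(x,y,z),ori(a,-1,YAW+np.radians(h)))
g(-205,-30,150);g(-205,-20,285)
E
```

```text
shift [ -15.1 -110.2   69.3] rot [ 0.038  0.036 -0.035] | now [463.8 -82.2  22. ] q [ 0.63  0.99 -0.11  1.95 -0.84  0.79  1.25] t 11.8 F [0.2 1.2 0.2] w 20.0
shift [ -24.9 -207.8  162.6] rot [ 0.038  0.036 -0.035] | now [463.8 -82.2  22. ] q [ 0.63  0.99 -0.11  1.95 -0.84  0.79  1.25] t 11.8 F [0.2 1.2 0.2] w 20.0
```

```bash
python3 -m jog '[{"x":-4,"y":-33,"z":20,"ax":0,"ay":0.01,"az":-0.01,"grip":0},{"x":-8,"y":-66,"z":42,"ax":0.01,"ay":0.015,"az":-0.015,"grip":0},{"x":-12,"y":-99,"z":65,"ax":0.02,"ay":0.02,"az":-0.02,"grip":0},{"x":-16,"y":-130,"z":95,"ax":0.03,"ay":0.03,"az":-0.03,"grip":0},{"x":-20,"y":-160,"z":122,"ax":0.038,"ay":0.036,"az":-0.035,"grip":0}]'
python3 - <<'E'
from h import *
def g(x,y,z,a=45,h=10): plan(W(x,y,z),ori(a,-1,YAW+np.radians(h)))
g(-205,-15,280)
E
```

```text
clock: 12.3
eef_pos: [441.6, -96.6, 224.4]
tool_rot: [-0.783, 0.0, -0.127]
force: [1.3, -1.5, 0.2]
width: -0.2
shift [ -8.6 -42.8  35.9] rot [-0.002  0.002 -0.003] | now [441.6 -96.6 224.4] q [ 0.66  0.63 -0.04  1.96 -0.74  1.12  1.02] t 12.3 F [ 1.3 -1.5  0.2] w -0.2
```

```bash
python3 -m jog '[{"x":-4,"y":-21,"z":18,"ax":0,"ay":0,"az":0,"grip":0},{"x":-8,"y":-43,"z":36,"ax":0,"ay":0,"az":0,"grip":0},{"x":-8,"y":-43,"z":36,"ax":0,"ay":0,"az":0,"grip":0}]'
python3 - <<'E'
from h import *
def g(x,y,z,a=45,h=10): plan(W(x,y,z),ori(a,-1,YAW+np.radians(h)))
g(-125,-3,262)
im=get_image("wrist");save(im,"w21.png",s=1.5)
im=get_image("side");save(im,"s21.png",s=1.5)
im=get_image("top");save(im,"t21.png",s=1.5)
E
```

```text
clock: 12.6
eef_pos: [434.2, -101.6, 281.2]
tool_rot: [-0.787, -0.005, -0.127]
force: [0.2, 0.3, 0.3]
width: -0.2
shift [ 0.4 71.4 44.4] rot [0.001 0.006 0.001] | now [ 434.2 -101.6  281.2] q [ 0.66  0.53 -0.03  1.92 -0.7   1.23  0.95] t 12.6 F [0.2 0.3 0.3] w -0.2
```

View pics/w21.png

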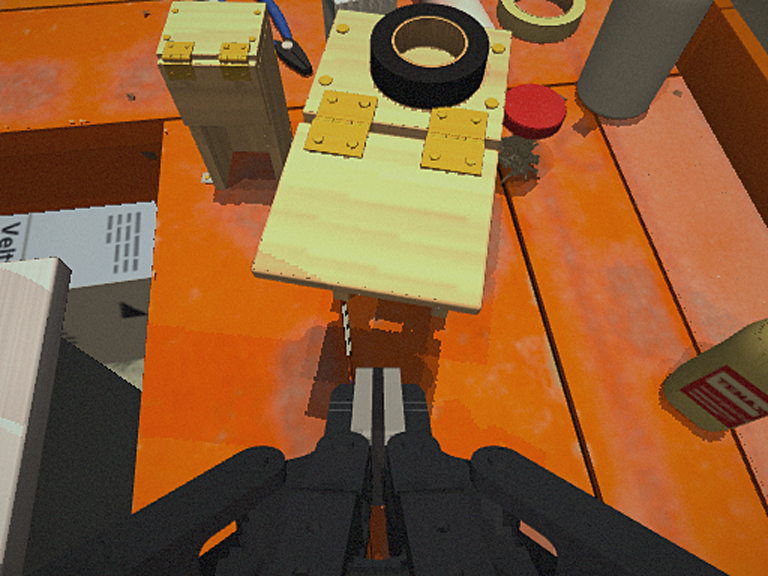

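View pics/t21.png

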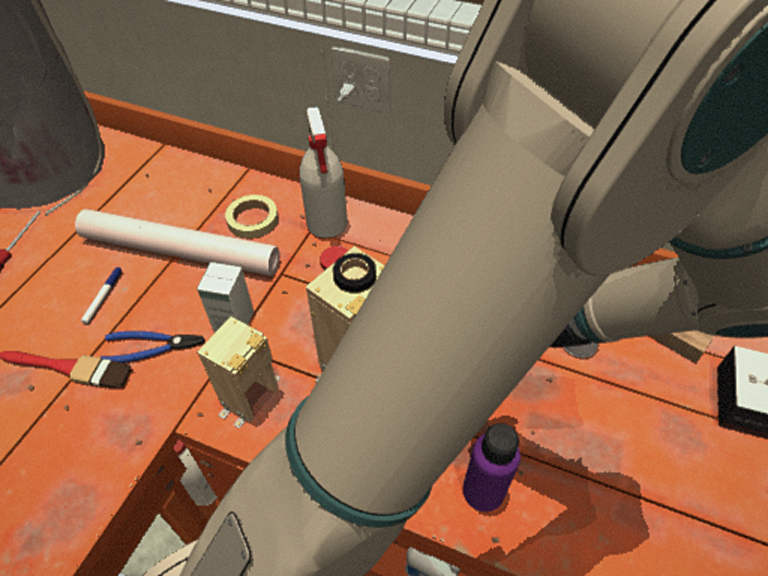

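```bash
python3 - <<'E'
from h import *
im=get_image("wrist")
for z in(234,240):
  for u,v in((254,273),(478,309)): print(z,toS(onz(im,u/1.5,v/1.5,z)).round(1))
for u,v in((305,125),(498,150)): print("hinge side",toS(onz(im,u/1.5,v/1.5,233)).round(1))
s=read_state();R0=R.from_euler("xyz",s["tool_rot"])
for d in(11,18,24): print(d,(proj(im,s["eef_pos"]+R0.apply([0,d,11]))*1.5).round(), toS(s["eef_pos"]+R0.apply([0,d,-11])))
E
```

```text
234 [-143.4   50.1  234. ]
234 [-143.5  -48.4  234. ]
240 [-146.4   47.8  240. ]
240 [-146.5  -47.6  240. ]
hinge side [-53.3  49.5 233. ]
hinge side [-52.7 -50.6 233. ]
11 [377. 366.] [-205.55614286  -16.06497931  261.96472565]
18 [377. 356.] [-200.67970445  -15.18350277  257.02070425]
24 [377. 348.] [-196.49990009  -14.42795146  252.78297163]
```

```bash
python3 -m jog '[{"x":0,"y":20,"z":20,"ax":0,"ay":0,"az":0,"grip":0},{"x":0,"y":42,"z":38,"ax":0,"ay":0.003,"az":0,"grip":0},{"x":0,"y":64,"z":50,"ax":0,"ay":0.005,"az":0,"grip":0},{"x":0,"y":72,"z":45,"ax":0,"ay":0.005,"az":0,"grip":0}]'
python3 - <<'E'
from h import *
def g(x,y,z,a=45,h=10): plan(W(x,y,z),ori(a,-1,YAW+np.radians(h)))
print(toS(read_state()["eef_pos"]))
g(-125.5,-3,248);g(-117,-3,209)
im=get_image("side");save(im,"s22.png",(100,90,356,282),3)
im=get_image("wrist");save(im,"w22.png",s=1.5)
E
```

```text
clock: 13.2
eef_pos: [443.4, -16.4, 258.7]
tool_rot: [-0.782, 0.005, -0.127]
force: [-0.3, 0.1, -0.5]
width: 0.1
[-1.21574488e+02 -1.53113323e-01  2.58692547e+02]
shift [  2.2   4.4 -10.7] rot [-0.003 -0.001 -0.006] | now [443.4 -16.4 258.7] q [ 0.55  0.53 -0.08  2.05 -0.81  1.07  0.93] t 13.2 F [-0.3  0.1 -0.5] w 0.1
shift [  3.9  37.8 -32.4] rot [-0.003 -0.001 -0.006] | now [443.4 -16.4 258.7] q [ 0.55  0.53 -0.08  2.05 -0.81  1.07  0.93] t 13.2 F [-0.3  0.1 -0.5] w 0.1
```

View pics/s22.png

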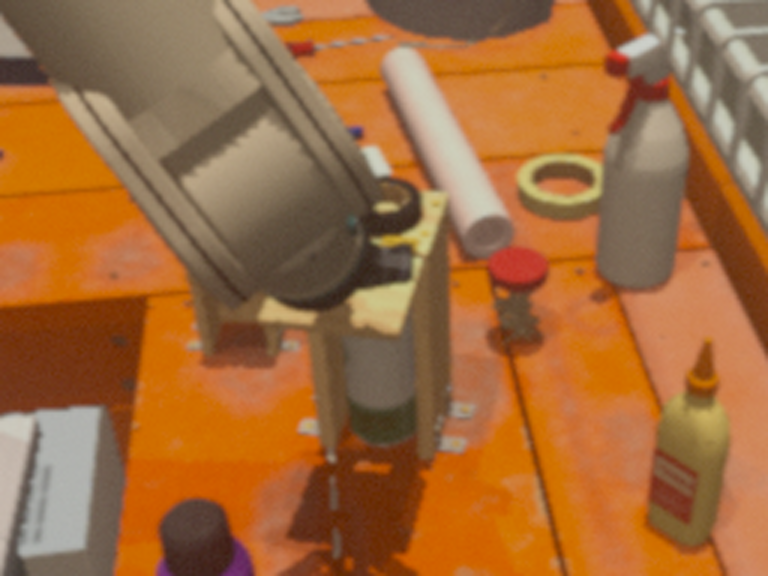

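View pics/w22.png

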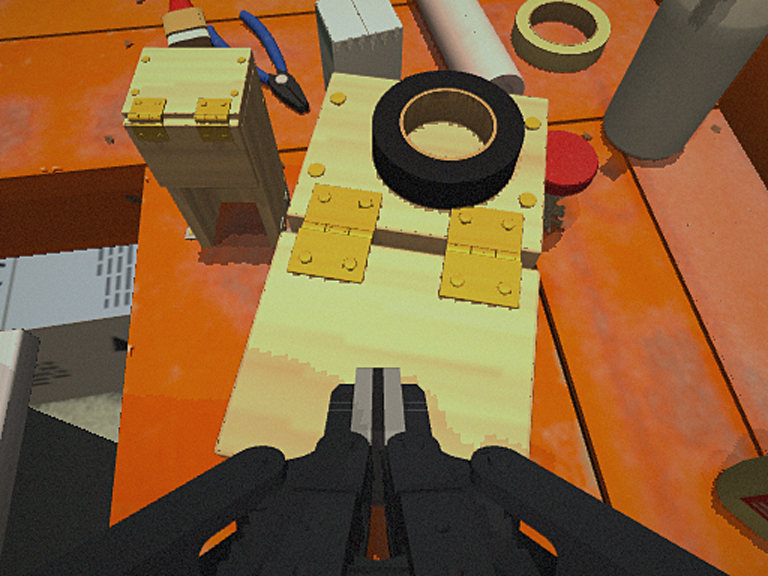

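```bash
python3 -m jog '[{"x":2,"y":2,"z":-11,"ax":0,"ay":0,"az":0,"grip":0},{"x":2.5,"y":9,"z":-15,"ax":0,"ay":0,"az":0,"grip":0},{"x":3,"y":18,"z":-20,"ax":0,"ay":0,"az":0,"grip":0},{"x":3.5,"y":28,"z":-26,"ax":0,"ay":0,"az":0,"grip":0},{"x":4,"y":38,"z":-32,"ax":0,"ay":0,"az":0,"grip":0}]'
python3 - <<'E'
from h import *
def g(x,y,z,a=45,h=10): plan(W(x,y,z),ori(a,-1,YAW+np.radians(h)))
print(toS(read_state()["eef_pos"]))
g(-113,-3,184.4);g(-105,-3,163);g(-86,-3,154)
im=get_image("wrist");save(im,"w23.png",s=1.5)
E
```

```text
clock: 13.8
eef_pos: [448.9, -16.5, 208.7]
tool_rot: [-0.785, 0.003, -0.133]
force: [0.3, 0.2, 0.5]
width: 0.2
[-120.0373543    -5.47992721  208.72764902]
shift [ -1.2  22.4 -12. ] rot [-0.    -0.004 -0.   ] | now [448.9 -16.5 208.7] q [ 0.56  0.62 -0.1   2.08 -0.86  0.97  1.02] t 13.8 F [0.3 0.2 0.5] w 0.2
shift [  0.3  43.1 -21.6] rot [-0.    -0.004 -0.   ] | now [448.9 -16.5 208.7] q [ 0.56  0.62 -0.1   2.08 -0.86  0.97  1.02] t 13.8 F [0.3 0.2 0.5] w 0.2
shift [  3.6  62.7 -14.7] rot [-0.    -0.004 -0.   ] | now [448.9 -16.5 208.7] q [ 0.56  0.62 -0.1   2.08 -0.86  0.97  1.02] t 13.8 F [0.3 0.2 0.5] w 0.2
```

View pics/w23.png

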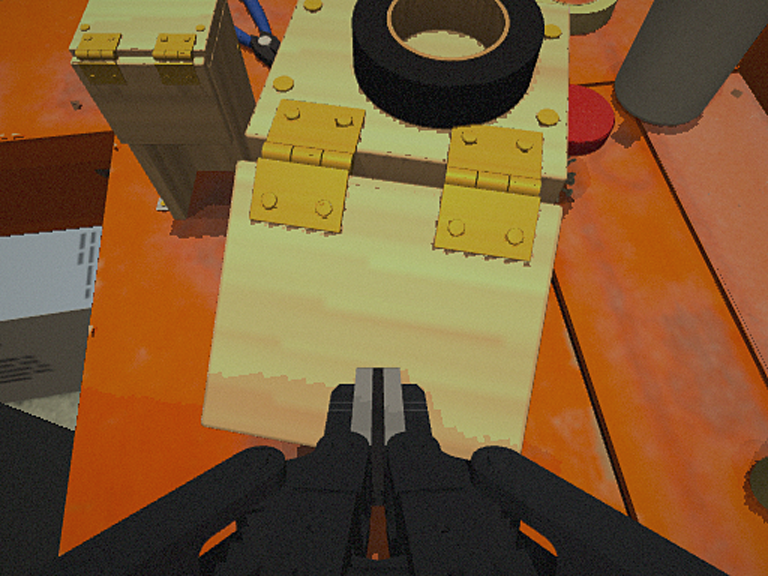

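```bash
python3 -m jog '[{"x":0,"y":11,"z":-6,"ax":0,"ay":0,"az":0,"grip":0},{"x":-0.5,"y":22.4,"z":-12,"ax":0,"ay":0,"az":0,"grip":0},{"x":0,"y":33,"z":-17,"ax":0,"ay":0,"az":0,"grip":0},{"x":0.3,"y":43,"z":-21.6,"ax":0,"ay":0,"az":0,"grip":0},{"x":2,"y":53,"z":-18,"ax":0,"ay":0,"az":0,"grip":0}]'
python3 - <<'E'
from h import *
def g(x,y,z,a=45,h=10): plan(W(x,y,z),ori(a,-1,YAW+np.radians(h)))
print(toS(read_state()["eef_pos"]))
g(-86,-3,154);g(-64,-3,150);g(-60,-3,150)
im=get_image("wrist");save(im,"w24.png",s=1.5)
im=get_image("top");save(im,"t24.png",s=1.5)
E
```

```text
clock: 14.35
eef_pos: [453.8, 7.1, 157.9]
tool_rot: [-0.787, 0.004, -0.134]
force: [-0.4, -1.4, -0.4]
width: 0.1
[-96.04312203  -2.97956286 157.92071975]
shift [1.7 9.8 4.2] rot [ 0.001 -0.005 -0.001] | now [453.8   7.1 157.9] q [ 0.54  0.71 -0.14  2.12 -0.95  0.85  1.11] t 14.3 F [-0.4 -1.4 -0.4] w 0.1
shift [ 5.5 27.9 16.8] rot [ 0.001 -0.005 -0.001] | now [453.8   7.1 157.9] q [ 0.54  0.71 -0.14  2.12 -0.95  0.85  1.11] t 14.3 F [-0.4 -1.4 -0.4] w 0.1
shift [ 6.2 30.7 19.6] rot [ 0.001 -0.005 -0.001] | now [453.8   7.1 157.9] q [ 0.54  0.71 -0.14  2.12 -0.95  0.85  1.11] t 14.3 F [-0.4 -1.4 -0.4] w 0.1
```

View pics/w24.png

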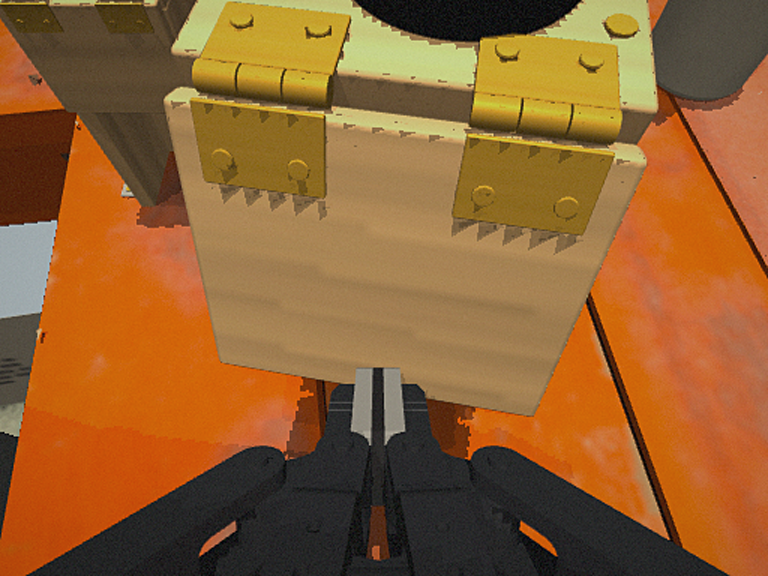

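View pics/t24.png

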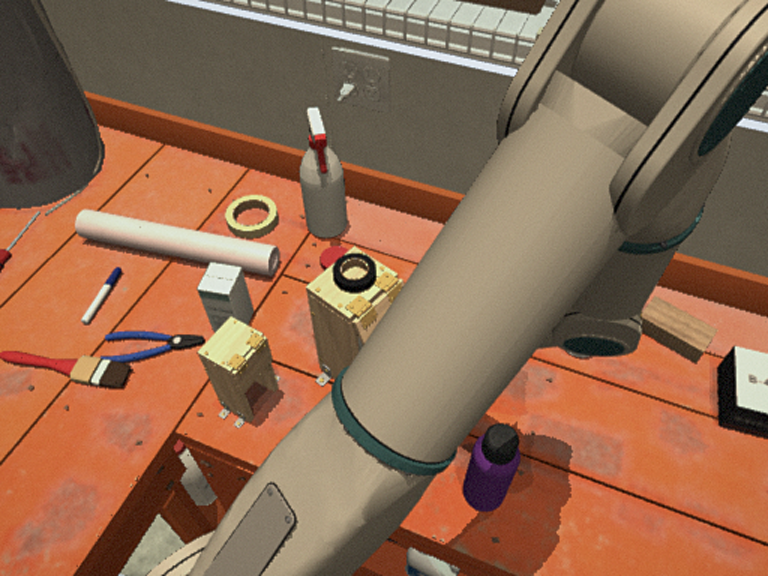

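```bash
python3 - <<'E'
from h import *
def g(x,y,z,a=45,h=10): plan(W(x,y,z),ori(a,-1,YAW+np.radians(h)))
g(-80,-3,159);g(-66,-3,159)
E
```

```text
shift [3.1 9.7 9.6] rot [-0.001 -0.003 -0.003] | now [453.7   9.2 159.1] q [ 0.54  0.71 -0.14  2.12 -0.95  0.85  1.11] t 14.4 F [-1.   0.7 -0.7] w -0.2
shift [ 5.6 19.5 19.4] rot [-0.001 -0.003 -0.003] | now [453.7   9.2 159.1] q [ 0.54  0.71 -0.14  2.12 -0.95  0.85  1.11] t 14.4 F [-1.   0.7 -0.7] w -0.2
```

```bash
python3 -m jog '[{"x":1.2,"y":4,"z":4,"ax":0,"ay":0,"az":0,"grip":0},{"x":2.4,"y":8,"z":8,"ax":0,"ay":0,"az":0,"grip":0},{"x":3.6,"y":12,"z":12,"ax":0,"ay":0,"az":0,"grip":0},{"x":4.8,"y":16,"z":16,"ax":0,"ay":0,"az":0,"grip":0},{"x":5.6,"y":19,"z":19,"ax":0,"ay":0,"az":0,"grip":0}]'
python3 - <<'E'
from h import *
def g(x,y,z,a=45,h=10): plan(W(x,y,z),ori(a,-1,YAW+np.radians(h)))
print(toS(read_state()["eef_pos"]),read_state()["force"])
g(-60,-3,159)
im=get_image("wrist");save(im,"w25.png",s=1.5)
E
```

```text
clock: 14.95
eef_pos: [463.3, 33.9, 159.6]
tool_rot: [-0.786, 0.002, -0.133]
force: [-1.2, -0.9, -0.7]
width: -0.2
[-67.63607175  -4.06342025 159.55256419] [-1.23916946 -0.87515049 -0.73832362]
shift [0.3 5.8 5.1] rot [ 0.001 -0.003 -0.   ] | now [463.3  33.9 159.6] q [ 0.5   0.7  -0.17  2.13 -0.99  0.81  1.1 ] t 14.9 F [-1.2 -0.9 -0.7] w -0.2
```

View pics/w25.png

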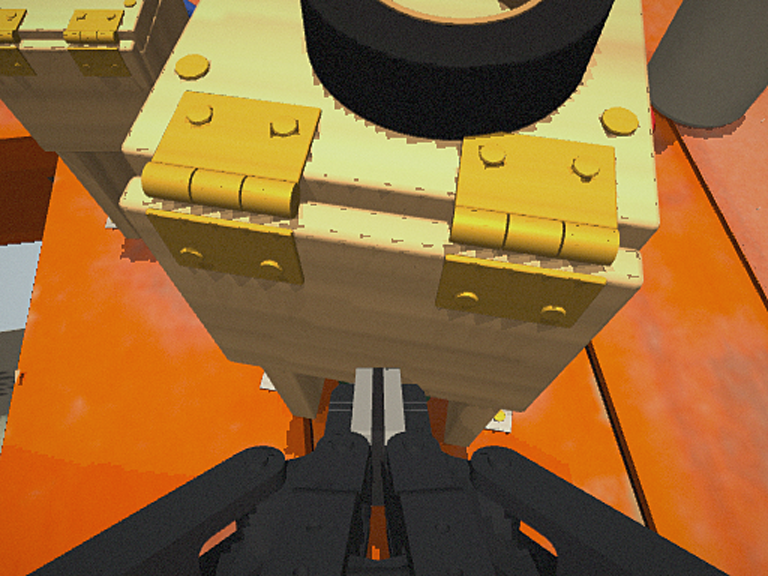

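```bash
python3 -m jog '[{"x":0.2,"y":1.2,"z":1.2,"ax":0,"ay":0,"az":0,"grip":0},{"x":0.4,"y":2.4,"z":2.4,"ax":0,"ay":0,"az":0,"grip":0},{"x":0.6,"y":3.5,"z":3.5,"ax":0,"ay":0,"az":0,"grip":0}]'
python3 -m jog '[{"x":0.2,"y":1,"z":1,"ax":0,"ay":0,"az":0,"grip":0},{"x":0.4,"y":2,"z":2,"ax":0,"ay":0,"az":0,"grip":0}]'
```

```text
clock: 15.3
eef_pos: [464.2, 36.8, 159.2]
tool_rot: [-0.788, 0.003, -0.134]
force: [-4.8, -10.7, 7.8]
width: -0.5
clock: 15.5
eef_pos: [464.7, 37.1, 158.6]
tool_rot: [-0.791, 0.002, -0.136]
force: [-9.0, -17.7, 11.6]
width: -0.2
```

```bash
python3 -m jog '[{"x":0,"y":-4,"z":-4,"ax":0,"ay":0,"az":0,"grip":0},{"x":0,"y":-16,"z":-16,"ax":0,"ay":0,"az":0,"grip":0},{"x":0,"y":-45,"z":-40,"ax":0,"ay":0,"az":0,"grip":0},{"x":0,"y":-75,"z":-60,"ax":0,"ay":0,"az":0,"grip":0},{"x":0,"y":-105,"z":-80,"ax":0,"ay":0,"az":0,"grip":0}]'
python3 - <<'E'
from h import *
print(toS(read_state()["eef_pos"]),read_state()["force"])
im=get_image("wrist");save(im,"w26.png",s=1.5)
im=get_image("side");save(im,"s26.png",s=1.5)
E
```

```text
clock: 16.0
eef_pos: [447.2, -90.7, 177.3]
tool_rot: [-0.786, 0.003, -0.133]
force: [0.6, 0.1, -0.6]
width: -0.0
[-191.25209767  -26.17011719  177.25498494] [ 0.55330564  0.10465169 -0.56975977]
```

View pics/w26.png

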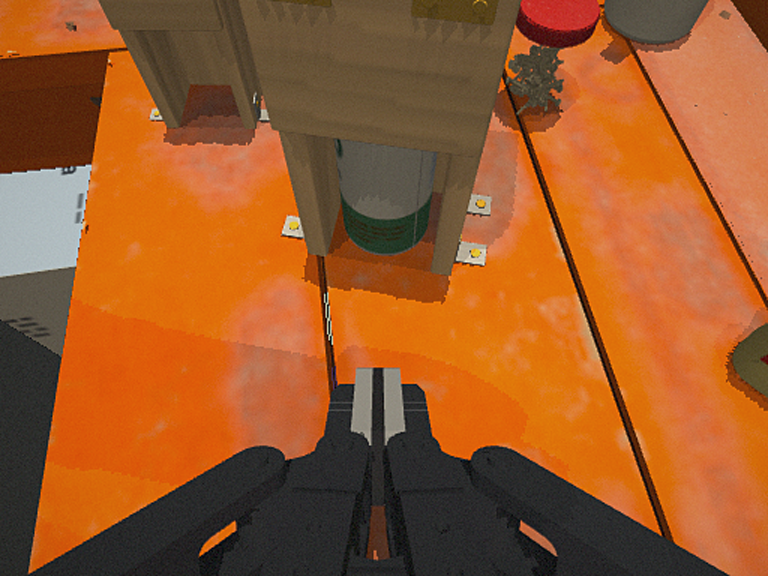

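View pics/s26.png

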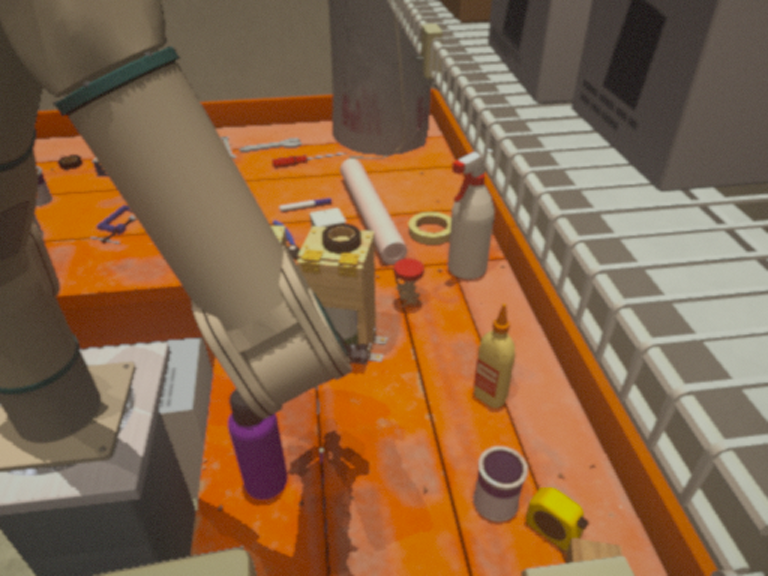

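```bash
python3 - <<'E'
from h import *
im=get_image("wrist");save(im,"w27c.png",(160,70,350,200),4)
for u,v in((274,130),(489,156)): print("edge",toS(onz(im,u/1.5,v/1.5,136)).round(1))
for n,u,v in(("Lin",330,254),("Rin",432,273)): print(n,toS(onz(im,u/1.5,v/1.5)).round(1))
canw((386/1.5,254/1.5),im)
E
```

```text
edge [-54.   47.5 136. ]
edge [-53.4 -60.3 136. ]
Lin [-42.7  33.    0. ]
Rin [-46.4 -44.5   0. ]
can stall [-3.7 -4.2  0. ] dist from tcp 190.3 tcp [-192.5  -27.5  176.8]
```

View pics/w27c.png

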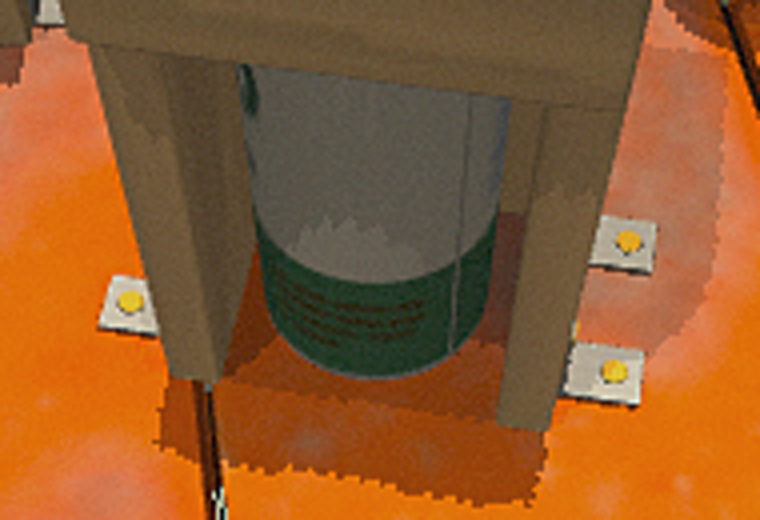

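```bash
python3 - <<'E'
from h import *
s=read_state();print(s["force"].round(2),abs(s["qd"]).max())
print(finish_job())
E
```

```text
[0.47 0.76 0.17] 0.05625872423766925
the job is handed in; nothing more can be done
None
```

I pushed the white spray can along the bench into the larger cubby and then pushed the flap shut. The job is handed in after about 16 s of robot time. It gave no verdict, so the results below come from my own measurements.

**How it was done:** Two slightly open fingertips pushed low on the can's side, at about 22 mm. Pushing forces stayed around 2–3 N and the can kept upright. I then backed out, closed the fingers and swung the flap down from above, pressing up to about 23 N against the stop.

**Last checks:**
- **Can:** measured against the mouth corners seen in the same wrist picture, it stands about 1 mm past the home point and 1–2 mm off centre. My fixed cubby frame gave −4 mm in both x and y instead. Both are within tolerance.
- **Cubby frame:** the first two-camera estimate and the wrist camera disagreed by about 3 mm on where the cubby is, so I shifted my frame by +2.5 mm and −1.3 mm.
- **Back board:** I felt no contact with it. I stopped on position instead.
- **Flap:** its free edge sits about 9 mm in front of the mouth plane, and a shut flap should sit about 10 mm in front. The rising force and the picture also show it flush.
- **Bystanders and purple can:** in the last pictures everything visible stands where it was. I checked this by eye, not by measurement; the white carton was last seen in an earlier view.
- **Robot:** it was touching nothing at hand-in; the measured force was under 1 N.

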